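Transfer bronze finds from the transit case into the dry cabinet

TASK

Swing the hasp off the transit case and open the lid well back, then push every find box in it, right way up, through the orange flap into the dry cabinet, all the way so that the flap shuts behind it. When they are all in, close the empty case and swing the hasp fully home over its staple. Do not touch the small bronze vessel that stands on the bench.

Things in the scene. Friction and masses are not known exactly. Their poses are not given: they have to be found in the camera images.
- cabinet: Low dry cabinet, white and clear, 240 mm wide, fixed. Origin on the bench under the middle of the port; x leads inwards through the port, z up. The port's frame has its front face at x = -4 mm and its top edge 158 mm above the bench; behind it a clear roof at 153 mm, but for a hygrometer and a fitting (to 190 mm) beyond x = 230 mm. A box can get in only through the port.
- port (a point): Middle of the lower edge of the port, an opening 60 mm wide and 47 mm high in the cabinet's front: at cabinet x = 0, on the lane's centre line, level with the sill's top (100 mm above the bench); axes as the cabinet's.
- sill (a point): Middle of the level sill before the port, at cabinet x = -67 mm, on its top, 100 mm above the bench; axes as the cabinet's. The sill spans cabinet x = -119 to -15 mm and is 150 mm wide; along it, up to the port, run two aluminium guides 14 mm high with a lane of 60 mm between them.
- slide_top (a point): Edge, 15 mm before the port, where the sill turns into a low-friction slide that leads through the port and down at 15 degrees to a buffer at x = 304 mm. A box whose middle is past this edge tips onto the slide; pushed until its tail is at the frame it runs down by itself under the flap's edge, and the next queues behind it.
- flap (a joint): Orange flap that closes the port, 56 x 46 mm, hinged along its upper edge 147 mm above the bench at cabinet x = 4 mm. It swings inwards only. rad, 0 = hanging shut, up to 1.55; a weak spring shuts it (under 1 N opens it). It lies on a box's ridge (about 1.3 rad) while the box passes.
- case: Aluminium transit case, 170 mm (x) by 320 mm (y), 86 mm high when shut, fixed. Origin on the bench under its middle; its front, with handle and hasp, looks to its -x; z up. The walls are 6 mm thick, their rim 62 mm above the bench.
- foam (a point): Middle of the top of the case's black foam bed, 40 mm above the bench, 158 x 308 mm between the walls. The find boxes stand on it side by side, their lengths roughly along the case's x; their tops are 14 mm above the rim.
- case_lid (a joint): Lid of the case (24 mm deep shell), hinged along the case's far (+x) edge, 62 mm above the bench, parallel to the case's y axis. rad, 0 = shut, grows as it opens up and back, stop at 1.85. A stiff hinge holds it wherever it is left; 1 to 5 N at the handle moves it.
- lid_handle (a point): Middle of the lid's black bar handle: a round bar 10 mm thick and 80 mm long, parallel to the case's y axis, 36 mm in front of the lid's front face with free space between, 70 mm to the +y side of the case's middle; 74 mm above the bench when shut. From the hinge line it lies 206 mm to the front and 12 mm up (lid shut).
- lid_hinge (a point): Point on the lid's hinge line, at the middle of the case's width; it turns with the lid (its axes are the case's when the lid is shut).
- hasp (a joint): Dark steel hasp, a slotted leaf across the case's front over the lid's steel staple, on an upright pin on the case. rad, 0 = flat along the front over the staple (home); grows as the free end swings out from the case (clear of the staple by 0.5, stop at 2.5; counter-clockwise seen from above). It stays where it is left; about 1 N at the pull moves it.
- hasp_pull (a point): Top of the hasp's brass pull, an upright round post 12 mm thick at the leaf's free end, 72 mm from the pin; its top is 112 mm above the bench and only the post rises above 86 mm: leaf and shut lid lie below that.
- hasp_pin (a point): Point on the hasp's upright pin, 72 mm above the bench, 14 mm in front of the case's front, 100 mm to the -y side of the case's middle. With the hasp home the pull lies 72 mm from it along the case's +y.
- vase: Small standing bronze vessel, 76 mm wide, 87 mm high; origin under its foot. Fragile: do not touch.
- box1: Find box with a blue ridge: closed box 58 mm (its x) by 50 mm (its y), white lid 22 mm above its base, and on the lid along the box's full length (x) a grip ridge 22 mm wide and 14 mm high (36 mm in all); about 0.18 kg. Origin under its middle, z up. It goes through the port lengthwise, either end first. May be absent.
- box2: Find box with a green ridge: closed box 58 mm (its x) by 50 mm (its y), white lid 22 mm above its base, and on the lid along the box's full length (x) a grip ridge 22 mm wide and 14 mm high (36 mm in all); about 0.18 kg. Origin under its middle, z up. It goes through the port lengthwise, either end first. May be absent.
- box3: Find box with a yellow ridge: closed box 58 mm (its x) by 50 mm (its y), white lid 22 mm above its base, and on the lid along the box's full length (x) a grip ridge 22 mm wide and 14 mm high (36 mm in all); about 0.18 kg. Origin under its middle, z up. It goes through the port lengthwise, either end first. May be absent.
- box4: Find box with a red ridge: closed box 58 mm (its x) by 50 mm (its y), white lid 22 mm above its base, and on the lid along the box's full length (x) a grip ridge 22 mm wide and 14 mm high (36 mm in all); about 0.18 kg. Origin under its middle, z up. It goes through the port lengthwise, either end first. May be absent.

How it is judged:
On the way, in this order (a step that is already met when the one before it is completed fails the run):
1. the hasp is swung clear of the staple while the lid is still shut (value of joint hasp above 0.6 rad and value of joint case_lid below 0.1 rad), for 0.1 s.
2. the lid is opened well back, to about upright or further (value of joint case_lid above 1.4 rad), for 0.2 s.
3. every find box is in the dry cabinet and the flap is shut behind them (x of box1 in the frame of cabinet between 0.025 and 0.31 m and y of box1 in the frame of cabinet between -0.04 and 0.04 m and z of box1 in the frame of cabinet between 0 and 0.12 m and angle between each of box1, box2, box3, box4's own z axis and vertical below 0.6 rad and x of box2 in the frame of cabinet between 0.025 and 0.31 m and y of box2 in the frame of cabinet between -0.04 and 0.04 m and z of box2 in the frame of cabinet between 0 and 0.12 m and x of box3 in the frame of cabinet between 0.025 and 0.31 m and y of box3 in the frame of cabinet between -0.04 and 0.04 m and z of box3 in the frame of cabinet between 0 and 0.12 m and x of box4 in the frame of cabinet between 0.025 and 0.31 m and y of box4 in the frame of cabinet between -0.04 and 0.04 m and z of box4 in the frame of cabinet between 0 and 0.12 m and value of joint flap below 0.1 rad), for 0.2 s.
4. the case is shut, with the hasp still off the staple (value of joint case_lid below 0.06 rad and value of joint hasp above 0.4 rad), for 0.1 s.
5. the hasp is home over the staple (value of joint hasp below 0.15 rad), for 0.2 s.
At the end, for the whole second after the job is handed in: Every find box present lies in the dry cabinet, its middle at least 25 mm past the port and within the lane, right way up (within 0.6 rad, the slide's slope included), at rest; the flap is shut (below 0.10 rad), the case's lid shut (below 0.06 rad) and the hasp home (below 0.15 rad) (all of step 3 and value of joint case_lid below 0.06 rad and value of joint hasp below 0.15 rad and linear speed of each of box1, box2, box3, box4 below 0.03 m/s); the robot touches nothing.
It fails at once if the robot touches the small standing bronze vessel (contact force between any of the fingers, the arm and vase above 0.5 N).
Of box1, box2, box3, box4 only 2 to 4 are there at a start; the rules pass over those that are not, and their reading is None.
At some moment in a run one of box1, box2, box3, box4 may be knocked a few centimetres aside while the robot is not near it.
Once in a run the grip may slacken for a moment while it holds something.
It also fails if it takes over 210 s, if anything falls off the work surface, if the arm or the gripper's body presses on something with over 40 N, if the wrist force passes 120 N, or if a joint passes its speed limit or range.

ROBOT

A 6-joint arm with a two-finger parallel gripper is mounted at the origin on the work surface. World frame = base frame: x ahead of the robot, y to its left, z up, the work surface at z = 0. Lengths are in m, angles in rad, forces in N, time in s.
With the tool pointing down it reaches from about 0.3 to 0.775 m from the base axis. Payload 14.6 kg.
Tool frame: the origin (TCP) lies on the centre line of the jaws, within the pads' length; the fingertips stand ctrl.tcp_to_tips ahead of it and the grasp point (between the pads) lies 2 mm behind it (ctrl.tcp_to_tips is the distance from the TCP to the fingertips, in m); z points along the fingers, y is the line along which they close (so a half turn about z gives the same grasp; the last joint's range is limited). The gripper opens to 94 mm and grips with 3 to 60 N. Pads are 16 mm wide; open, the fingers measure 119 mm over their backs; the gripper's body (75 mm by 177 mm) begins 78 mm behind the grasp point.
Start: joints at [1.151, 0.3, 1.521, -0, 1.321, -0.067], TCP at [0.19, 0.516, 0.222] pointing down, gripper open.
Joint ranges: [-3.03, 3.03], [-0.79, 2.21], [0.23, 2.52], [-1.04, 4.18], [0, 3.07], [-2.55, 2.55]. Speed limits (rad/s): [2.22, 2.22, 2.57, 3.14, 3.14, 3.14].

INTERFACE

Orientations are given as [roll, pitch, yaw] about the fixed x, y, z axes, in that order (R = Rz(yaw) Ry(pitch) Rx(roll)).
In Python, from station import telemetry, viewer, hand_in, ctrl gives the robot as it stands.
- The arm moves only by the tool step_arm, never from a script. Its argument "plan" is a list of rows, each an object of numbers: "dx", "dy", "dz": the shift along the tool's x, y, z scaled (see below); "rx", "ry", "rz": the turn, a rotation vector about the tool's x, y, z scaled (see below); "claw": the closure, from 0 (fully open) to 1 (shut). In form: [{"dx": .., "dy": .., "dz": .., "rx": .., "ry": .., "rz": .., "claw": ..}, ...]. A call has 1 to 10 rows; each row shifts and turns the commanded pose from where the row before left it, along the tool's axes as they then stand; what a row does not reach is not made up. The controller multiplies each number of a shift by 0.1 m and each number of a turn by 90 degrees. A row lasts 1/10 s, in which the tool goes at most 50 mm and 8.59 degrees, less where a joint would pass 70% of its speed; a pose out of reach is approached as far as the arm can. A call with a number of a shift or a turn outside -1 to 1 is refused whole. A call with a gripper value outside its range is refused whole. The fingers move at their own pace and stop on an object; "grip_force" is the grip in N (left out, the last holds). Time passes only in rows, so rows that do not move let the fingers close. It gives the time, the measured TCP pose, the force, the opening and the grip force at its end, in the units of the state.
- telemetry.get_obs(): the state, without advancing time (a new reading comes with each control period).
- viewer.camera(name): name is "side" or "top" or "wrist"; returns a dict with "img" (400x640x3 uint8, red, green, blue), "z_map" (400x640 float32, m along the optical axis (not along the pixel's ray), 0 where there is no reading), "fx", "fy", "cx", "cy" (pixels), "dist" ([k1, k2, p1, p2, k3] as OpenCV has them; the pictures are not rectified), "R" (3x3) and "t" (3): a world point X has camera coordinates R X + t; the wrist camera has in their place "tool_from_camera" (4x4, takes a point from camera to tool coordinates, whose origin is the TCP and whose axes are the flange's). Camera axes: x right, y down, z forward; pixel columns grow to the right and rows downward; lengths in m; the calibration is good to about 2 mm. A picture is of the moment at which its call begins: read the wrist's pose just before it.
- hand_in(): hands the job in; it is judged then, once.
Trained networks look in a picture, given as the dict that the camera call returned (one of the last four; its "shot" number tells which), for a name from the list of things; names that differ only in an ending like _2 or _b are one class to them, and where a whole thing is asked for, a point or a joint stands for the part that bears it (a point fixed in the world has none). Each returns a list of dicts, best first, with "score" (0 to 1); they miss things now and then, are a little off and sometimes report something else, mostly with a low value. They report only what shows in the picture. A call takes as long as a camera call.
- viewer.recognise(target, picture): "rect" ([left, top, right, bottom] in pixels, round what is visible of it).
The state is a dict: "time_s": time; "qpos": joint angles; "joint_vel": joint speeds; "tau": joint torques, N m; "ee_pos": TCP position; "eef_rot": TCP orientation; "force": force on the tool from outside, world axes, zero at the start; "moment": the same for the moment, N m; "grip_width": finger opening in m; "grip_force": force on a finger pad.
Only numpy, scipy, OpenCV 4.12 (cv2) and the standard library are available. Lean on these libraries where they do the work, as an engineer would, in place of code of your own. Each camera call takes 0.05 s, during which the arm holds its last target. There are 200 camera calls.

## Working session

There is one attempt and no reset: what is moved stays moved. The work goes in short steps, Python scripts to look and compute and a tool call to move; the robot and the scene stay as the last step left them, time stands still between calls to the robot, and variables do not carry over. Pictures are saved under pics/ and viewed, at most 14 in all, crops included, and the job is handed in when it is done.

Besides the shell and the picture viewer there is one more tool, called after "Request:" by a JSON object that holds its "op" and its "data". step_arm: Moves the arm, as the interface text tells. Shifts and turns lie within -1 to 1; 1 stands for 0.1 m of shift or 90 degrees of turn. Its arguments: {"type":"object","properties":{"plan":{"type":"array"},"grip_force":{"type":"number"}},"required":["plan"]}

```bash
mkdir -p pics; ls
cat > h.py <<'E'
import numpy as np, cv2
from station import telemetry, viewer, ctrl
from scipy.spatial.transform import Rotation as Ro
def pose():
    o=telemetry.get_obs(); T=np.eye(4); T[:3,:3]=Ro.from_euler('xyz',o['eef_rot']).as_matrix(); T[:3,3]=o['ee_pos']; return T
def shot(n):
    T=pose(); p=viewer.camera(n)
    if n=='wrist': p['W']=T@np.array(p['tool_from_camera'])
    else:
        W=np.eye(4); R=np.array(p['R']); W[:3,:3]=R.T; W[:3,3]=-R.T@np.array(p['t']); p['W']=W
    return p
def K(p): return np.array([[p['fx'],0,p['cx']],[0,p['fy'],p['cy']],[0,0,1.]])
def rays(p,uv):
    n=cv2.undistortPoints(np.array(uv,float).reshape(-1,1,2),K(p),np.array(p['dist'])).reshape(-1,2)
    return np.c_[n,np.ones(len(n))]
def at_z(p,uv,z):
    d=rays(p,uv)@p['W'][:3,:3].T; c=p['W'][:3,3]; s=(z-c[2])/d[:,2]; return c+d*s[:,None]
def cloud(p):
    v,u=np.mgrid[0:400,0:640]; r=rays(p,np.c_[u.ravel(),v.ravel()])*p['z_map'].reshape(-1,1)
    return (r@p['W'][:3,:3].T+p['W'][:3,3]).reshape(400,640,3)
def proj(p,X):
    Wi=np.linalg.inv(p['W']); q=cv2.projectPoints(np.array(X,float).reshape(-1,3),cv2.Rodrigues(Wi[:3,:3])[0],Wi[:3,3],K(p),np.array(p['dist']))[0]; return q.reshape(-1,2)
def save(p,n): cv2.imwrite('pics/'+n+'.png',p['img'][:,:,::-1])
def rec(p,*names):
    for n in names:
        for r in viewer.recognise(n,p)[:2]: print(n,round(r['score'],2),np.round(r['rect']).astype(int))
E
python3 - <<'E'
from h import *
print(telemetry.get_obs(), ctrl.tcp_to_tips)
for n in('top','side'):
    p=shot(n); save(p,n+'0'); print(n,p['W'].round(3).tolist()); rec(p,'cabinet','case','hasp','hasp_pull','lid_handle','flap','vase','box1')
E
```

```text
pics
{'time_s': 0.0, 'qpos': array([ 1.15140636e+00,  3.00446037e-01,  1.52155367e+00,  7.39425649e-06,
        1.32072284e+00, -6.65839457e-02]), 'joint_vel': array([-0.00025149, -0.00100796, -0.00072632,  0.00018226, -0.00075394,
        0.00026367]), 'tau': array([-1.22821719e-03, -5.31813240e+01, -3.52726400e+01,  7.07238447e-02,
        2.45099002e-02, -9.60528519e-05]), 'ee_pos': array([0.18993837, 0.51590846, 0.22191167]), 'eef_rot': array([-3.14046574e+00, -8.23232778e-05,  2.78878475e+00]), 'force': array([-0.40020336, -0.69057268, -0.7115942 ]), 'moment': array([ 0.02302209, -0.01734043, -0.03015015]), 'grip_force': 0.0, 'grip_width': 0.0941426967204043} 0.017
top [[-0.003, -0.995, 0.096, 0.36], [-1.0, 0.004, 0.012, 0.03], [-0.012, -0.095, -0.995, 1.327], [0.0, 0.0, 0.0, 1.0]]
cabinet 0.57 [200  39 322 221]
cabinet 0.5 [352 131 488 240]
case 0.93 [353 130 488 240]
case 0.36 [414 224 422 225]
hasp_pull 0.53 [410 222 438 235]
hasp_pull 0.51 [357 131 487 240]
lid_handle 0.95 [356 132 488 238]
lid_handle 0.41 [351 132 486 238]
vase 0.71 [186 201 217 230]
side [[0.953, -0.241, 0.184, 0.291], [-0.303, -0.738, 0.603, -0.618], [-0.009, -0.631, -0.776, 0.946], [0.0, 0.0, 0.0, 1.0]]
cabinet 0.72 [276  89 433 215]
cabinet 0.58 [306 281 316 328]
case 0.84 [308 227 401 372]
hasp 0.5 [305 226 398 360]
hasp 0.45 [307 284 319 330]
hasp_pull 0.47 [305 281 314 321]
lid_handle 0.87 [305 225 398 362]
flap 0.56 [319 148 328 166]
vase 0.75 [254 120 279 157]
vase 0.75 [276  91 432 216]
```

View pics/top0.png

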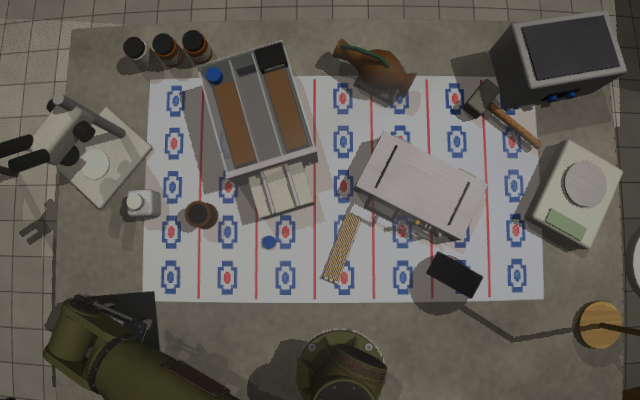

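View pics/side0.png

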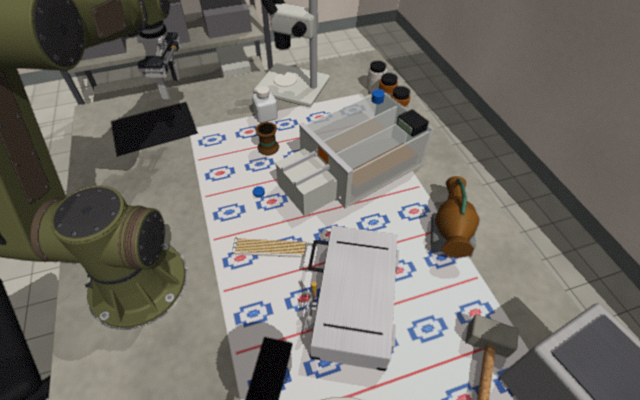

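Top view: the case's lid spans (355–487, 132–240) with its hasp on the robot-facing side. The cabinet is at (200–317, 40–220) with the sill towards the robot and the vessel left of it at (201,215). A lamp head stands at (455,275).

Run:
```python
from h import *
p=shot('top'); C=cloud(p); np.save('top0.npy',C)
def mask(z0,z1,r):
    m=np.zeros((400,640),bool); l,t,ri,b=r; m[t:b,l:ri]=1; return m&(C[...,2]>z0)&(C[...,2]<z1)
def rect(m,name):
    n,lab,st,_=cv2.connectedComponentsWithStats(m.astype(np.uint8)); i=1+np.argmax(st[1:,4]); X=C[lab==i]
    (c,s,a)=cv2.minAreaRect(X[:,:2].astype(np.float32)); print(name,len(X),np.round(c,4),np.round(s,4),round(a,2),'z',np.median(X[:,2]).round(4)); print(cv2.boxPoints((c,s,a)).round(3).tolist())
rect(mask(.078,.095,(340,120,500,250)),'lid')
rect(mask(.09,.12,(230,160,330,230)),'sill')
rect(mask(.065,.105,(180,195,222,235)),'vase')
rect(mask(.13,.2,(190,30,330,190)),'cabtop')
for u,v in[(455,275),(430,260),(500,330),(600,325),(340,245),(375,75),(540,145),(470,95),(360,230),(268,242),(520,60),(130,205)]: print((u,v),C[v,u].round(3))
m=(C[...,2]>.15)&(C[...,2]<1.3); 
v,u=np.where(m[230:360,380:640]); print('lamp z',np.percentile(C[230:360,380:640][m[230:360,380:640]][:,2],[0,5,50,95,100]).round(3))
```

```text
lid 7351 [ 0.5089 -0.2179] [0.3206 0.1964] 62.45 z 0.0864
[[0.3479999899864197, -0.3149999976158142], [0.5220000147819519, -0.4050000011920929], [0.6700000166893005, -0.12099999934434891], [0.4959999918937683, -0.029999999329447746]]
sill 2523 [0.5067 0.1771] [0.1234 0.1994] 16.65 z 0.1003
[[0.4189999997615814, 0.2549999952316284], [0.47600001096725464, 0.06400000303983688], [0.593999981880188, 0.0989999994635582], [0.5370000004768372, 0.28999999165534973]]
vase 519 [0.4446 0.384 ] [0.068  0.0683] 41.17 z 0.0863
[[0.3959999978542328, 0.3869999945163727], [0.4410000145435333, 0.335999995470047], [0.49300000071525574, 0.38100001215934753], [0.4480000138282776, 0.4320000112056732]]
cabtop 10913 [0.7178 0.2209] [0.3241 0.2422] 16.74 z 0.1533
[[0.527999997138977, 0.28999999165534973], [0.5979999899864197, 0.057999998331069946], [0.9079999923706055, 0.15199999511241913], [0.8379999995231628, 0.3840000033378601]]
(455, 275) [ 0.273 -0.327  0.013]
(430, 260) [ 0.316 -0.259 -0.002]
(500, 330) [ 0.113 -0.461 -0.002]
(600, 325) [ 0.12  -0.754  0.03 ]
(340, 245) [ 0.36  -0.003  0.008]
(375, 75) [ 0.818 -0.098  0.112]
(540, 145) [ 0.641 -0.581  0.041]
(470, 95) [ 0.8   -0.393 -0.001]
(360, 230) [ 0.402 -0.06   0.003]
(268, 242) [0.369 0.2   0.015]
(520, 60) [ 0.839 -0.477  0.181]
(130, 205) [0.466 0.562 0.114]
lamp z [0.151 0.187 0.511 0.522 0.524]
```

```bash
cat >> h.py <<'E'
# frames estimated from the top view: (origin xy, yaw)
CASE=(np.array([.5206,-.2236]),np.deg2rad(-27.55)); CAB=(np.array([.567,.175]),np.deg2rad(16.74))
def fr(F,x,y): c,s=np.cos(F[1]),np.sin(F[1]); return F[0]+np.array([c*x-s*y,s*x+c*y])
def inv(F,X): c,s=np.cos(F[1]),np.sin(F[1]); d=np.atleast_2d(X)[:,:2]-F[0]; return np.c_[c*d[:,0]+s*d[:,1],-s*d[:,0]+c*d[:,1]]
def tool(yaw): return Ro.from_euler('xyz',[np.pi,0,yaw])
def plan(wps,v=.04,start=None):
    """how far to go: per leg, number of rows and shift/turn of one row in the units of the moves. wp: x,y,z,yaw(rad, tool down)"""
    T=pose() if start is None else start; p,R=T[:3,3],Ro.from_matrix(T[:3,:3]); k=0
    for w in wps:
        q,Q=np.array(w[:3]),tool(w[3]); rv=(R.inv()*Q).as_rotvec(); vv=w[4] if len(w)>4 else v
        n=max(1,int(np.ceil(max(np.linalg.norm(q-p)/vv,np.rad2deg(np.linalg.norm(rv))/8))))
        for i in range(n):
            A=R*Ro.from_rotvec(rv*i/n); d=A.inv().apply((q-p)/n)/.1; r=np.rad2deg(rv/n)/90; k+=1
            print(k,{a:round(float(x),3) for a,x in zip(('dx','dy','dz','rx','ry','rz'),[*d,*r]) if abs(x)>=.0005})
        p,R=q,Q
        print('-- at',np.round(q,3))
E
python3 - <<'E'
from h import *
plan([(.40,-.19,.30,1.09)],v=.045)
E
```

```text
1 {'dx': -0.259, 'dy': -0.347, 'dz': -0.046, 'rz': 0.064}
2 {'dx': -0.293, 'dy': -0.32, 'dz': -0.046, 'rz': 0.064}
3 {'dx': -0.323, 'dy': -0.289, 'dz': -0.046, 'rz': 0.064}
4 {'dx': -0.35, 'dy': -0.255, 'dz': -0.046, 'rz': 0.064}
5 {'dx': -0.374, 'dy': -0.219, 'dz': -0.046, 'rz': 0.064}
6 {'dx': -0.394, 'dy': -0.18, 'dz': -0.046, 'rz': 0.064}
7 {'dx': -0.41, 'dy': -0.14, 'dz': -0.046, 'rz': 0.064}
8 {'dx': -0.422, 'dy': -0.099, 'dz': -0.046, 'rz': 0.064}
9 {'dx': -0.43, 'dy': -0.056, 'dz': -0.046, 'rz': 0.064}
10 {'dx': -0.433, 'dy': -0.013, 'dz': -0.046, 'rz': 0.064}
11 {'dx': -0.432, 'dy': 0.03, 'dz': -0.046, 'rz': 0.064}
12 {'dx': -0.427, 'dy': 0.073, 'dz': -0.046, 'rz': 0.064}
13 {'dx': -0.418, 'dy': 0.116, 'dz': -0.046, 'rz': 0.064}
14 {'dx': -0.404, 'dy': 0.157, 'dz': -0.046, 'rz': 0.064}
15 {'dx': -0.386, 'dy': 0.196, 'dz': -0.046, 'rz': 0.064}
16 {'dx': -0.365, 'dy': 0.234, 'dz': -0.046, 'rz': 0.064}
17 {'dx': -0.34, 'dy': 0.269, 'dz': -0.046, 'rz': 0.064}
-- at [ 0.4  -0.19  0.3 ]
```

Request:
{"op": "step_arm", "data": {"plan": [{"dx":-0.26,"dy":-0.35,"dz":-0.05,"rz":0.064,"claw":0},{"dx":-0.29,"dy":-0.32,"dz":-0.05,"rz":0.064,"claw":0},{"dx":-0.32,"dy":-0.29,"dz":-0.05,"rz":0.064,"claw":0},{"dx":-0.35,"dy":-0.26,"dz":-0.05,"rz":0.064,"claw":0},{"dx":-0.37,"dy":-0.22,"dz":-0.05,"rz":0.064,"claw":0},{"dx":-0.39,"dy":-0.18,"dz":-0.05,"rz":0.064,"claw":0},{"dx":-0.41,"dy":-0.14,"dz":-0.05,"rz":0.064,"claw":0},{"dx":-0.42,"dy":-0.1,"dz":-0.05,"rz":0.064,"claw":0},{"dx":-0.43,"dy":-0.06,"dz":-0.05,"rz":0.064,"claw":0},{"dx":-0.43,"dy":-0.01,"dz":-0.05,"rz":0.064,"claw":0}]}}

```text
$.plan[0]: bad value
```

Request:
{"op": "step_arm", "data": {"plan": [{"dx":-0.43,"dy":0.03,"dz":-0.05,"rz":0.064,"claw":0},{"dx":-0.43,"dy":0.07,"dz":-0.05,"rz":0.064,"claw":0},{"dx":-0.42,"dy":0.12,"dz":-0.05,"rz":0.064,"claw":0},{"dx":-0.4,"dy":0.16,"dz":-0.05,"rz":0.064,"claw":0},{"dx":-0.39,"dy":0.2,"dz":-0.05,"rz":0.064,"claw":0},{"dx":-0.37,"dy":0.23,"dz":-0.05,"rz":0.064,"claw":0},{"dx":-0.34,"dy":0.27,"dz":-0.05,"rz":0.064,"claw":0}]}}

```text
$.plan[0]: bad value
```

Run:
```python
from h import *
T=pose(); print(T.round(3).tolist())
p=shot('wrist'); print(p['W'].round(3).tolist()); save(p,'w1'); rec(p,'hasp_pull','hasp','lid_handle','case'); C=cloud(p); np.save('w1.npy',C)
q=p['img'].copy()
for x,y,z in[(-99,-28,112),(-121,70,74),(-121,30,74),(-121,110,74),(-85,-160,86),(-85,160,86),(-99,-100,72)]:
    uv=proj(p,[*fr(CASE,x/1e3,y/1e3),z/1e3])[0]; cv2.circle(q,tuple(int(a) for a in uv),3,(255,0,255),1)
cv2.imwrite('pics/w1m.png',q[:,:,::-1])
m=(C[...,2]>.095)&(C[...,2]<.125); X=C[m]; print('pull pts',len(X),np.median(X,0)); print(inv(CASE,X).mean(0))
```

```text
[[-0.938, 0.346, 0.0, 0.19], [0.346, 0.938, 0.0, 0.516], [-0.0, 0.0, -1.0, 0.222], [0.0, 0.0, 0.0, 1.0]]
[[0.347, 0.908, 0.233, 0.122], [0.938, -0.336, -0.085, 0.541], [0.001, 0.249, -0.969, 0.384], [0.0, 0.0, 0.0, 1.0]]
pull pts 0 [nan nan nan]
[nan nan]
  return _methods._mean(a, axis=axis, dtype=dtype,
  ret = um.true_divide(
<stdin>:8: RuntimeWarning: Mean of empty slice.
```

View pics/w1m.png

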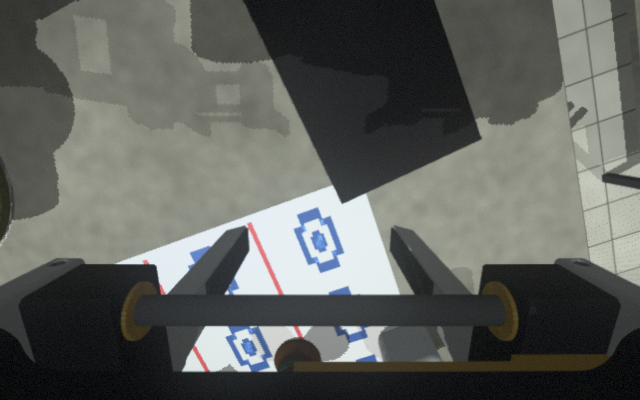

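The rows were refused (every key is probably needed), so the arm has not moved. The picture shows the bench at the start position, with the fingers at (240–400, 230–290).

Request:
{"op": "step_arm", "data": {"plan": [{"dx":-0.26,"dy":-0.35,"dz":-0.05,"rx":0,"ry":0,"rz":0.064,"claw":0},{"dx":-0.29,"dy":-0.32,"dz":-0.05,"rx":0,"ry":0,"rz":0.064,"claw":0},{"dx":-0.32,"dy":-0.29,"dz":-0.05,"rx":0,"ry":0,"rz":0.064,"claw":0},{"dx":-0.35,"dy":-0.26,"dz":-0.05,"rx":0,"ry":0,"rz":0.064,"claw":0},{"dx":-0.37,"dy":-0.22,"dz":-0.05,"rx":0,"ry":0,"rz":0.064,"claw":0},{"dx":-0.39,"dy":-0.18,"dz":-0.05,"rx":0,"ry":0,"rz":0.064,"claw":0},{"dx":-0.41,"dy":-0.14,"dz":-0.05,"rx":0,"ry":0,"rz":0.064,"claw":0},{"dx":-0.42,"dy":-0.1,"dz":-0.05,"rx":0,"ry":0,"rz":0.064,"claw":0},{"dx":-0.43,"dy":-0.06,"dz":-0.05,"rx":0,"ry":0,"rz":0.064,"claw":0},{"dx":-0.43,"dy":-0.01,"dz":-0.05,"rx":0,"ry":0,"rz":0.064,"claw":0}]}}

```text
time_s: 2.2
ee_pos: [0.3104, 0.0991, 0.273]
eef_rot: [3.14, 0.0, 1.78]
force: [0.1, 0.0, -1.1]
grip_width: 0.094
grip_force: 0.0
```

Request:
{"op": "step_arm", "data": {"plan": [{"dx":-0.43,"dy":0.03,"dz":-0.05,"rx":0,"ry":0,"rz":0.064,"claw":0},{"dx":-0.43,"dy":0.07,"dz":-0.05,"rx":0,"ry":0,"rz":0.064,"claw":0},{"dx":-0.42,"dy":0.12,"dz":-0.05,"rx":0,"ry":0,"rz":0.064,"claw":0},{"dx":-0.4,"dy":0.16,"dz":-0.05,"rx":0,"ry":0,"rz":0.064,"claw":0},{"dx":-0.39,"dy":0.2,"dz":-0.05,"rx":0,"ry":0,"rz":0.064,"claw":0},{"dx":-0.37,"dy":0.23,"dz":-0.05,"rx":0,"ry":0,"rz":0.064,"claw":0},{"dx":-0.34,"dy":0.27,"dz":-0.05,"rx":0,"ry":0,"rz":0.064,"claw":0}]}}

```text
time_s: 2.9
ee_pos: [0.3949, -0.1936, 0.3078]
eef_rot: [3.141, -0.0, 1.075]
force: [-0.1, 0.6, 0.7]
grip_width: 0.0939
grip_force: 0.0
```

```bash
cat > look.py <<'E'
from h import *
T=pose(); print(T.round(3).tolist())
p=shot('wrist'); rec(p,'hasp_pull','hasp','lid_handle','case'); C=cloud(p); np.save('w1.npy',C)
q=p['img'].copy()
for x,y,z in[(-99,-28,112),(-121,70,74),(-121,30,74),(-121,110,74),(-85,-160,86),(-85,160,86),(-99,-100,72)]:
    uv=proj(p,[*fr(CASE,x/1e3,y/1e3),z/1e3])[0]; cv2.circle(q,tuple(int(a) for a in np.clip(uv,-99,999)),3,(255,0,255),1)
cv2.imwrite('pics/w2m.png',q[:,:,::-1])
m=(C[...,2]>.095)&(C[...,2]<.125); X=C[m]; print('pull pts',len(X)); 
if len(X): print(np.median(X,0),inv(CASE,X).mean(0))
E
python3 look.py
```

```text
[[0.476, 0.88, 0.001, 0.395], [0.88, -0.476, -0.0, -0.194], [0.0, 0.001, -1.0, 0.308], [0.0, 0.0, 0.0, 1.0]]
hasp_pull 0.85 [335 171 347 224]
hasp 0.84 [335 173 345 225]
lid_handle 0.76 [315  20 490 266]
case 0.98 [317  18 495 266]
pull pts 2813
[ 0.07122787 -0.03715601  0.10712725] [-0.38820316 -0.00975147]
```

View pics/w2m.png

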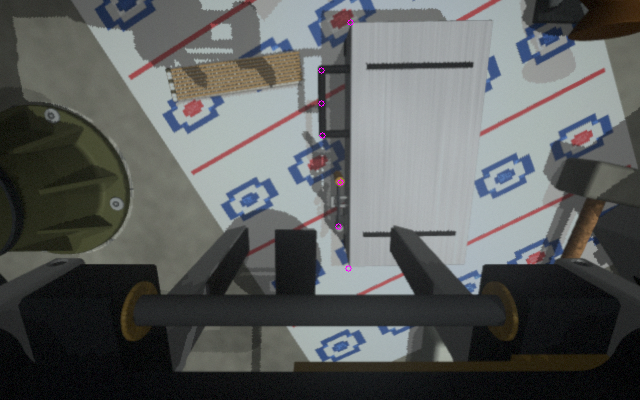

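The projected case model (pull at (340,182), handle bar at (322,70–135)) matches the picture to within 1–2 mm. Next is the hasp.

Run:
```python
from h import *
y=1.09; a=fr(CASE,-.099,-.028); print(a)
plan([(*a,.2,y),(*a,.111,y)])
arc=[]
for t in np.linspace(0,1.3,11)[1:]:
    b=fr(CASE,-.099-.072*np.sin(t),-.1+.072*np.cos(t)); arc.append((*b,.111,y))
T=np.eye(4);T[:3,:3]=tool(y).as_matrix();T[:3,3]=[*a,.111]
plan(arc,start=T)
```

```text
[ 0.41987522 -0.20263528]
1 {'dx': 0.006, 'dy': 0.093, 'dz': 0.357, 'rz': -0.002}
2 {'dx': 0.005, 'dy': 0.092, 'dz': 0.357, 'rz': -0.002}
3 {'dx': 0.005, 'dy': 0.092, 'dz': 0.357, 'rz': -0.002}
-- at [ 0.42  -0.203  0.2  ]
4 {'dz': 0.297}
5 {'dz': 0.297}
6 {'dz': 0.297}
-- at [ 0.42  -0.203  0.111]
1 {'dx': -0.006, 'dy': -0.093}
-- at [ 0.411 -0.199  0.111]
2 {'dx': -0.018, 'dy': -0.092}
-- at [ 0.402 -0.196  0.111]
3 {'dx': -0.03, 'dy': -0.089}
-- at [ 0.393 -0.195  0.111]
4 {'dx': -0.041, 'dy': -0.084}
-- at [ 0.384 -0.195  0.111]
5 {'dx': -0.052, 'dy': -0.078}
-- at [ 0.374 -0.195  0.111]
6 {'dx': -0.061, 'dy': -0.071}
-- at [ 0.365 -0.198  0.111]
7 {'dx': -0.07, 'dy': -0.062}
-- at [ 0.357 -0.201  0.111]
8 {'dx': -0.077, 'dy': -0.052}
-- at [ 0.348 -0.205  0.111]
9 {'dx': -0.084, 'dy': -0.042}
-- at [ 0.341 -0.211  0.111]
10 {'dx': -0.088, 'dy': -0.031}
-- at [ 0.334 -0.217  0.111]
```

Request:
{"op": "step_arm", "data": {"plan": [{"dx":0.006,"dy":0.092,"dz":0.357,"rx":0,"ry":0,"rz":0,"claw":0},{"dx":0.005,"dy":0.092,"dz":0.357,"rx":0,"ry":0,"rz":0,"claw":0},{"dx":0.005,"dy":0.092,"dz":0.357,"rx":0,"ry":0,"rz":0,"claw":0},{"dx":0,"dy":0,"dz":0.297,"rx":0,"ry":0,"rz":0,"claw":0},{"dx":0,"dy":0,"dz":0.297,"rx":0,"ry":0,"rz":0,"claw":0},{"dx":0,"dy":0,"dz":0.297,"rx":0,"ry":0,"rz":0,"claw":0},{"dx":0,"dy":0,"dz":0,"rx":0,"ry":0,"rz":0,"claw":1},{"dx":0,"dy":0,"dz":0,"rx":0,"ry":0,"rz":0,"claw":1},{"dx":0,"dy":0,"dz":0,"rx":0,"ry":0,"rz":0,"claw":1},{"dx":0,"dy":0,"dz":0,"rx":0,"ry":0,"rz":0,"claw":1}], "grip_force": 15}}

```text
time_s: 4.15
ee_pos: [0.4206, -0.2033, 0.1128]
eef_rot: [3.139, 0.0, 1.08]
force: [-0.3, -1.0, 0.1]
grip_width: 0.0652
grip_force: 0.0
```

Request:
{"op": "step_arm", "data": {"plan": [{"dx":0,"dy":0,"dz":0,"rx":0,"ry":0,"rz":0,"claw":1},{"dx":0,"dy":0,"dz":0,"rx":0,"ry":0,"rz":0,"claw":1},{"dx":0,"dy":0,"dz":0,"rx":0,"ry":0,"rz":0,"claw":1},{"dx":0,"dy":0,"dz":0,"rx":0,"ry":0,"rz":0,"claw":1},{"dx":0,"dy":0,"dz":0,"rx":0,"ry":0,"rz":0,"claw":1},{"dx":0,"dy":0,"dz":0,"rx":0,"ry":0,"rz":0,"claw":1},{"dx":0,"dy":0,"dz":0,"rx":0,"ry":0,"rz":0,"claw":1}]}}

```text
time_s: 4.85
ee_pos: [0.4199, -0.2031, 0.1112]
eef_rot: [-3.141, -0.0, 1.08]
force: [-0.1, -0.2, 0.9]
grip_width: 0.0117
grip_force: 15.0
```

Request:
{"op": "step_arm", "data": {"plan": [{"dx":-0.006,"dy":-0.093,"dz":0,"rx":0,"ry":0,"rz":0,"claw":1},{"dx":-0.018,"dy":-0.092,"dz":0,"rx":0,"ry":0,"rz":0,"claw":1},{"dx":-0.03,"dy":-0.089,"dz":0,"rx":0,"ry":0,"rz":0,"claw":1},{"dx":-0.041,"dy":-0.084,"dz":0,"rx":0,"ry":0,"rz":0,"claw":1},{"dx":-0.052,"dy":-0.078,"dz":0,"rx":0,"ry":0,"rz":0,"claw":1},{"dx":-0.061,"dy":-0.071,"dz":0,"rx":0,"ry":0,"rz":0,"claw":1},{"dx":-0.07,"dy":-0.062,"dz":0,"rx":0,"ry":0,"rz":0,"claw":1},{"dx":-0.077,"dy":-0.052,"dz":0,"rx":0,"ry":0,"rz":0,"claw":1},{"dx":-0.084,"dy":-0.042,"dz":0,"rx":0,"ry":0,"rz":0,"claw":1},{"dx":-0.088,"dy":-0.031,"dz":0,"rx":0,"ry":0,"rz":0,"claw":1}]}}

```text
time_s: 5.85
ee_pos: [0.3336, -0.2177, 0.1115]
eef_rot: [3.14, 0.0, 1.08]
force: [9.6, -4.1, -2.5]
grip_width: 0.0109
grip_force: 15.0
```

Run:
```python
from h import *
y=1.09; T=pose(); s=T[:3,3]; a=fr(CASE,-.121,.07); print(a)
plan([(s[0],s[1],.17,y),(*a,.17,y),(*a,.076,y)])
T=np.eye(4);T[:3,:3]=tool(y).as_matrix();T[:3,3]=[*a,.076]
arc=[]
for t in np.linspace(0,1.65,21)[1:]:
    c,s=np.cos(t),np.sin(t); arc.append((*fr(CASE,.085-.206*c+.012*s,.07),.064+.206*s+.012*c,y))
print(np.round(arc[-1],3)); plan(arc,start=T)
```

```text
[ 0.44569706 -0.10557225]
1 {'dz': -0.293, 'rz': -0.003}
2 {'dz': -0.293, 'rz': -0.003}
-- at [ 0.334 -0.218  0.17 ]
3 {'dx': 0.378, 'dy': 0.119}
4 {'dx': 0.378, 'dy': 0.119}
5 {'dx': 0.378, 'dy': 0.119}
6 {'dx': 0.378, 'dy': 0.119}
-- at [ 0.446 -0.106  0.17 ]
7 {'dz': 0.313}
8 {'dz': 0.313}
9 {'dz': 0.313}
-- at [ 0.446 -0.106  0.076]
[ 0.653 -0.214  0.268  1.09 ]
1 {'dy': 0.017, 'dz': -0.169}
-- at [ 0.447 -0.106  0.093]
2 {'dy': 0.031, 'dz': -0.167}
-- at [ 0.45  -0.108  0.11 ]
3 {'dy': 0.044, 'dz': -0.164}
-- at [ 0.454 -0.11   0.126]
4 {'dy': 0.058, 'dz': -0.16}
-- at [ 0.459 -0.113  0.142]
5 {'dy': 0.071, 'dz': -0.155}
-- at [ 0.465 -0.116  0.158]
6 {'dy': 0.083, 'dz': -0.148}
-- at [ 0.473 -0.12   0.172]
7 {'dy': 0.095, 'dz': -0.141}
-- at [ 0.481 -0.124  0.187]
8 {'dy': 0.107, 'dz': -0.133}
-- at [ 0.491 -0.129  0.2  ]
9 {'dy': 0.117, 'dz': -0.123}
-- at [ 0.501 -0.134  0.212]
10 {'dy': 0.127, 'dz': -0.113}
-- at [ 0.512 -0.14   0.223]
11 {'dy': 0.136, 'dz': -0.103}
-- at [ 0.524 -0.147  0.234]
12 {'dy': 0.144, 'dz': -0.091}
-- at [ 0.537 -0.153  0.243]
13 {'dy': 0.151, 'dz': -0.079}
-- at [ 0.55  -0.16   0.251]
14 {'dy': 0.157, 'dz': -0.066}
-- at [ 0.564 -0.167  0.257]
15 {'dy': 0.162, 'dz': -0.053}
-- at [ 0.579 -0.175  0.263]
16 {'dy': 0.166, 'dz': -0.039}
-- at [ 0.593 -0.183  0.267]
17 {'dy': 0.168, 'dz': -0.026}
-- at [ 0.608 -0.19   0.269]
18 {'dy': 0.17, 'dz': -0.012}
-- at [ 0.623 -0.198  0.27 ]
19 {'dy': 0.17, 'dz': 0.002}
-- at [ 0.638 -0.206  0.27 ]
20 {'dy': 0.169, 'dz': 0.016}
-- at [ 0.653 -0.214  0.268]
```

Request:
{"op": "step_arm", "data": {"plan": [{"dx":0,"dy":0,"dz":0,"rx":0,"ry":0,"rz":0,"claw":0.745},{"dx":0,"dy":0,"dz":0,"rx":0,"ry":0,"rz":0,"claw":0.745},{"dx":0,"dy":0,"dz":-0.293,"rx":0,"ry":0,"rz":-0.003,"claw":0.745},{"dx":0,"dy":0,"dz":-0.293,"rx":0,"ry":0,"rz":-0.003,"claw":0.745},{"dx":0.378,"dy":0.119,"dz":0,"rx":0,"ry":0,"rz":0,"claw":0.745},{"dx":0.378,"dy":0.119,"dz":0,"rx":0,"ry":0,"rz":0,"claw":0.745},{"dx":0.378,"dy":0.119,"dz":0,"rx":0,"ry":0,"rz":0,"claw":0.745},{"dx":0.378,"dy":0.119,"dz":0,"rx":0,"ry":0,"rz":0,"claw":0.745},{"dx":0,"dy":0,"dz":0,"rx":0,"ry":0,"rz":0,"claw":0.745}], "grip_force": 25}}

```text
time_s: 6.75
ee_pos: [0.4478, -0.1022, 0.1693]
eef_rot: [-3.14, -0.0, 1.093]
force: [-0.3, -0.2, -0.7]
grip_width: 0.0236
grip_force: 0.0
```

Request:
{"op": "step_arm", "data": {"plan": [{"dx":0,"dy":0,"dz":0.25,"rx":0,"ry":0,"rz":0,"claw":0.745},{"dx":0,"dy":0,"dz":0.25,"rx":0,"ry":0,"rz":0,"claw":0.745},{"dx":0,"dy":0,"dz":0.24,"rx":0,"ry":0,"rz":0,"claw":0.745},{"dx":0,"dy":0,"dz":0.2,"rx":0,"ry":0,"rz":0,"claw":0.745},{"dx":0,"dy":0,"dz":0,"rx":0,"ry":0,"rz":0,"claw":1},{"dx":0,"dy":0,"dz":0,"rx":0,"ry":0,"rz":0,"claw":1},{"dx":0,"dy":0,"dz":0,"rx":0,"ry":0,"rz":0,"claw":1},{"dx":0,"dy":0,"dz":0,"rx":0,"ry":0,"rz":0,"claw":1}]}}

```text
time_s: 7.55
ee_pos: [0.4463, -0.1053, 0.0767]
eef_rot: [3.14, 0.0, 1.089]
force: [-1.7, -2.1, 0.7]
grip_width: 0.0088
grip_force: 25.0
```

Request:
{"op": "step_arm", "data": {"plan": [{"dx":0,"dy":0.017,"dz":-0.169,"rx":0,"ry":0,"rz":0,"claw":1},{"dx":0,"dy":0.031,"dz":-0.167,"rx":0,"ry":0,"rz":0,"claw":1},{"dx":0,"dy":0.044,"dz":-0.164,"rx":0,"ry":0,"rz":0,"claw":1},{"dx":0,"dy":0.058,"dz":-0.16,"rx":0,"ry":0,"rz":0,"claw":1},{"dx":0,"dy":0.071,"dz":-0.155,"rx":0,"ry":0,"rz":0,"claw":1},{"dx":0,"dy":0.083,"dz":-0.148,"rx":0,"ry":0,"rz":0,"claw":1},{"dx":0,"dy":0.095,"dz":-0.141,"rx":0,"ry":0,"rz":0,"claw":1},{"dx":0,"dy":0.107,"dz":-0.133,"rx":0,"ry":0,"rz":0,"claw":1},{"dx":0,"dy":0.117,"dz":-0.123,"rx":0,"ry":0,"rz":0,"claw":1},{"dx":0,"dy":0.127,"dz":-0.113,"rx":0,"ry":0,"rz":0,"claw":1}]}}

```text
time_s: 8.55
ee_pos: [0.5113, -0.139, 0.2253]
eef_rot: [-3.138, 0.0, 1.09]
force: [-17.1, 6.5, 15.1]
grip_width: 0.0089
grip_force: 25.0
```

Request:
{"op": "step_arm", "data": {"plan": [{"dx":0,"dy":0.136,"dz":-0.103,"rx":0,"ry":0,"rz":0,"claw":1},{"dx":0,"dy":0.144,"dz":-0.091,"rx":0,"ry":0,"rz":0,"claw":1},{"dx":0,"dy":0.151,"dz":-0.079,"rx":0,"ry":0,"rz":0,"claw":1},{"dx":0,"dy":0.157,"dz":-0.066,"rx":0,"ry":0,"rz":0,"claw":1},{"dx":0,"dy":0.162,"dz":-0.053,"rx":0,"ry":0,"rz":0,"claw":1},{"dx":0,"dy":0.166,"dz":-0.039,"rx":0,"ry":0,"rz":0,"claw":1},{"dx":0,"dy":0.168,"dz":-0.026,"rx":0,"ry":0,"rz":0,"claw":1},{"dx":0,"dy":0.17,"dz":-0.012,"rx":0,"ry":0,"rz":0,"claw":1},{"dx":0,"dy":0.17,"dz":0.002,"rx":0,"ry":0,"rz":0,"claw":1},{"dx":0,"dy":0.169,"dz":0.016,"rx":0,"ry":0,"rz":0,"claw":1}]}}

```text
time_s: 9.55
ee_pos: [0.6541, -0.2136, 0.2695]
eef_rot: [3.141, -0.0, 1.089]
force: [-1.9, 0.6, 4.0]
grip_width: 0.0093
grip_force: 25.0
```

Run:
```python
from h import *
y=1.09; s=pose()[:3,3]
plan([(s[0],s[1],.33,y),(*fr(CASE,-.03,-.10),.33,y)],v=.045)
```

```text
1 {'dz': -0.302}
2 {'dz': -0.302}
-- at [ 0.654 -0.214  0.33 ]
3 {'dx': -0.341, 'dy': -0.287}
4 {'dx': -0.341, 'dy': -0.287}
5 {'dx': -0.341, 'dy': -0.287}
6 {'dx': -0.341, 'dy': -0.287}
7 {'dx': -0.341, 'dy': -0.287}
-- at [ 0.448 -0.298  0.33 ]
```

Request:
{"op": "step_arm", "data": {"plan": [{"dx":0,"dy":0,"dz":0,"rx":0,"ry":0,"rz":0,"claw":0.7},{"dx":0,"dy":0,"dz":0,"rx":0,"ry":0,"rz":0,"claw":0.7},{"dx":0,"dy":0,"dz":0,"rx":0,"ry":0,"rz":0,"claw":0.7},{"dx":0,"dy":0,"dz":-0.3,"rx":0,"ry":0,"rz":0,"claw":0.5},{"dx":0,"dy":0,"dz":-0.3,"rx":0,"ry":0,"rz":0,"claw":0.5},{"dx":-0.34,"dy":-0.29,"dz":0,"rx":0,"ry":0,"rz":0,"claw":0.5},{"dx":-0.34,"dy":-0.29,"dz":0,"rx":0,"ry":0,"rz":0,"claw":0.5},{"dx":-0.34,"dy":-0.29,"dz":0,"rx":0,"ry":0,"rz":0,"claw":0.5},{"dx":-0.34,"dy":-0.29,"dz":0,"rx":0,"ry":0,"rz":0,"claw":0.5},{"dx":-0.34,"dy":-0.29,"dz":0,"rx":0,"ry":0,"rz":0,"claw":0.5}]}}

```text
time_s: 10.55
ee_pos: [0.4443, -0.2968, 0.3287]
eef_rot: [3.141, 0.0, 1.09]
force: [0.7, 0.5, 0.1]
grip_width: 0.0471
grip_force: 0.0
```

```bash
cat > boxes.py <<'E'
from h import *
HUE={'blue':(95,130),'green':(40,88),'yellow':(20,36),'red':(170,6)}
def ridges(p,z=.076,tol=.012):
    """coloured ridge tops near height z: colour -> centre xy, yaw, size"""
    C=cloud(p); h,s,v=cv2.split(cv2.cvtColor(p['img'],cv2.COLOR_RGB2HSV)); out={}
    for k,(a,b) in HUE.items():
        m=((h>=a)&(h<=b) if a<b else (h>=a)|(h<=b))&(s>90)&(v>35)&(abs(C[...,2]-z)<tol)
        n,l,st,_=cv2.connectedComponentsWithStats(m.astype(np.uint8))
        if n<2: continue
        i=1+np.argmax(st[1:,4])
        if st[i,4]<150: continue
        vv,uu=np.where(l==i); X=at_z(p,np.c_[uu,vv],z)   # pixels on the known height
        c,sz,ang=cv2.minAreaRect((X[:,:2]*1000).astype(np.float32))
        if sz[0]<sz[1]: sz=sz[::-1]; ang+=90
        out[k]=(np.array(c)/1000,np.deg2rad((ang+90)%180-90),np.round(sz,1),st[i,4])
    return out
E
python3 - <<'E'
from boxes import *
print(pose()[:3,3])
p=shot('wrist'); save(p,'w3'); rec(p,'box1','box2','box3','box4')
for k,r in ridges(p).items(): print(k,r[0].round(4),np.rad2deg(r[1]).round(1),r[2],r[3],'case',inv(CASE,r[0]).round(3))
C=cloud(p); T=shot('top'); save(T,'t3')
for k,r in ridges(T).items(): print('top',k,r[0].round(4),np.rad2deg(r[1]).round(1),r[2],r[3])
E
```

```text
[ 0.44431453 -0.29677217  0.32872134]
box1 0.73 [323 112 366 148]
box1 0.65 [317  57 370 104]
box2 0.73 [323 112 366 148]
box2 0.65 [317  57 370 104]
box3 0.73 [323 112 366 148]
box3 0.65 [317  57 370 104]
box4 0.73 [323 112 366 148]
box4 0.65 [317  57 370 104]
blue [ 0.5363 -0.1901] -41.5 [58.  23.5] 798 case [[-0.002  0.037]]
yellow [ 0.5043 -0.2515] -36.5 [58.  21.9] 663 case [[-0.002 -0.032]]
red [ 0.5543 -0.1218] -32.2 [58.1 25.2] 994 case [[-0.017  0.106]]
top blue [ 0.5353 -0.1902] -41.9 [57.7 20.4] 158
top yellow [ 0.5022 -0.2517] -36.8 [59.7 23.3] 187
top red [ 0.5527 -0.1208] -32.5 [59.5 22.7] 180
```

View pics/w3.png

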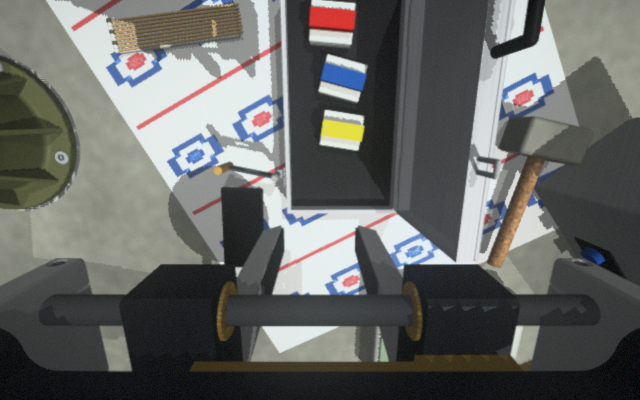

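Three boxes stand in the case: red (332,22), blue (344,77) and yellow (343,130). There is no green one. I'll check the cabinet model against the top view and plan the yellow grasp.

Run:
```python
from h import *
T=shot('top'); q=cv2.resize(T['img'][30:240,180:330],None,fx=3.6,fy=2.8*3.6/2.8,interpolation=cv2.INTER_CUBIC); 
def L(a,b,col):
    P=[(proj(T,[*fr(CAB,x/1e3,y/1e3),z/1e3])[0]-[180,30])*3.6 for x,y,z in(a,b)]; cv2.line(q,*[tuple(int(v) for v in u) for u in P],col,1)
for s in(-1,1):
    L((-119,30*s,114),(-4,30*s,114),(255,0,255)); L((-119,75*s,100),(-15,75*s,100),(0,255,0)); L((-4,120*s,153),(300,120*s,153),(0,255,255))
L((-119,-75,100),(-119,75,100),(0,255,0)); L((-4,-120,158),(-4,120,158),(0,255,255)); L((-15,-30,100),(-15,30,100),(255,255,0))
cv2.imwrite('pics/cab.png',q[150:,:,::-1])
b=(.504,-.2515); yw=np.deg2rad(143.5)
plan([(*b,.2,yw),(*b,.081,yw)],v=.045)
```

```text
1 {'dx': 0.06, 'dy': 0.027, 'dz': 0.117, 'rz': -0.082}
2 {'dx': 0.056, 'dy': 0.034, 'dz': 0.117, 'rz': -0.082}
3 {'dx': 0.051, 'dy': 0.041, 'dz': 0.117, 'rz': -0.082}
4 {'dx': 0.045, 'dy': 0.047, 'dz': 0.117, 'rz': -0.082}
5 {'dx': 0.039, 'dy': 0.053, 'dz': 0.117, 'rz': -0.082}
6 {'dx': 0.032, 'dy': 0.057, 'dz': 0.117, 'rz': -0.082}
7 {'dx': 0.024, 'dy': 0.061, 'dz': 0.117, 'rz': -0.082}
8 {'dx': 0.016, 'dy': 0.064, 'dz': 0.117, 'rz': -0.082}
9 {'dx': 0.008, 'dy': 0.065, 'dz': 0.117, 'rz': -0.082}
10 {'dy': 0.066, 'dz': 0.117, 'rz': -0.082}
11 {'dx': -0.009, 'dy': 0.065, 'dz': 0.117, 'rz': -0.082}
-- at [ 0.504 -0.252  0.2  ]
12 {'dz': 0.397}
13 {'dz': 0.397}
14 {'dz': 0.397}
-- at [ 0.504 -0.252  0.081]
```

View pics/cab.png

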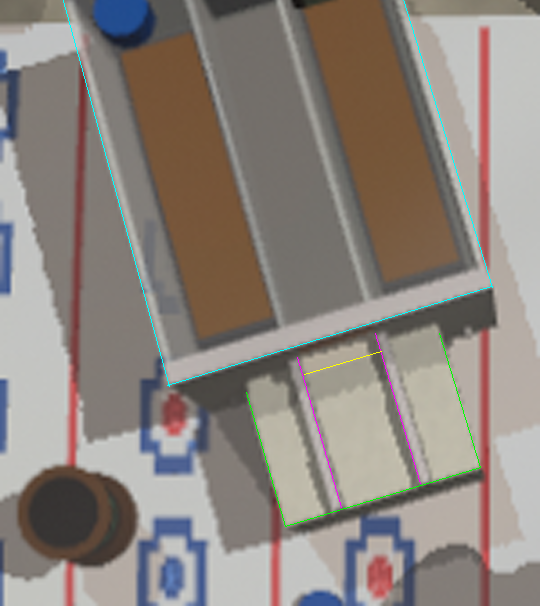

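The cabinet, sill and lane overlay matches the picture (lane between (300–342) and (380–420), slide edge at row ~365). Now grasp the yellow box.

Request:
{"op": "step_arm", "data": {"plan": [{"dx":0.06,"dy":0.027,"dz":0.117,"rx":0,"ry":0,"rz":-0.082,"claw":0.5},{"dx":0.056,"dy":0.034,"dz":0.117,"rx":0,"ry":0,"rz":-0.082,"claw":0.5},{"dx":0.051,"dy":0.041,"dz":0.117,"rx":0,"ry":0,"rz":-0.082,"claw":0.5},{"dx":0.045,"dy":0.047,"dz":0.117,"rx":0,"ry":0,"rz":-0.082,"claw":0.5},{"dx":0.039,"dy":0.053,"dz":0.117,"rx":0,"ry":0,"rz":-0.082,"claw":0.5},{"dx":0.032,"dy":0.057,"dz":0.117,"rx":0,"ry":0,"rz":-0.082,"claw":0.5},{"dx":0.024,"dy":0.061,"dz":0.117,"rx":0,"ry":0,"rz":-0.082,"claw":0.5},{"dx":0.016,"dy":0.064,"dz":0.117,"rx":0,"ry":0,"rz":-0.082,"claw":0.5},{"dx":0.008,"dy":0.065,"dz":0.117,"rx":0,"ry":0,"rz":-0.082,"claw":0.5},{"dx":0,"dy":0.066,"dz":0.117,"rx":0,"ry":0,"rz":-0.082,"claw":0.5}]}}

```text
time_s: 11.9
ee_pos: [0.4989, -0.2553, 0.2103]
eef_rot: [-3.142, -0.001, 2.384]
force: [0.6, -0.2, 0.1]
grip_width: 0.047
grip_force: 0.0
```

Request:
{"op": "step_arm", "data": {"plan": [{"dx":-0.009,"dy":0.065,"dz":0.117,"rx":0,"ry":0,"rz":-0.082,"claw":0.5},{"dx":0,"dy":0,"dz":0,"rx":0,"ry":0,"rz":0,"claw":0.5}]}}

```text
time_s: 12.1
ee_pos: [0.5036, -0.2508, 0.1976]
eef_rot: [-3.141, -0.003, 2.51]
force: [-0.4, 0.1, 0.0]
grip_width: 0.047
grip_force: 0.0
```

Run:
```python
from boxes import *
b=(.504,-.2515); yw=np.deg2rad(143.5)
p=shot('top')
for k,r in ridges(p).items(): print(k,r[0].round(4),np.rad2deg(r[1]).round(1),r[2],r[3])
plan([(*b,.081,yw)],v=.03)
```

```text
blue [ 0.5353 -0.1901] -41.3 [57.8 20.6] 151
red [ 0.5527 -0.1213] -30.8 [59.1 22.2] 174
1 {'dx': -0.002, 'dz': 0.294}
2 {'dx': -0.002, 'dz': 0.294}
3 {'dx': -0.001, 'dz': 0.294}
4 {'dx': -0.001, 'dz': 0.294}
-- at [ 0.504 -0.252  0.081]
```

Request:
{"op": "step_arm", "data": {"plan": [{"dx":-0.002,"dy":0,"dz":0.294,"rx":0,"ry":0,"rz":0,"claw":0.5},{"dx":-0.002,"dy":0,"dz":0.294,"rx":0,"ry":0,"rz":0,"claw":0.5},{"dx":0,"dy":0,"dz":0.294,"rx":0,"ry":0,"rz":0,"claw":0.5},{"dx":0,"dy":0,"dz":0.294,"rx":0,"ry":0,"rz":0,"claw":0.5},{"dx":0,"dy":0,"dz":0,"rx":0,"ry":0,"rz":0,"claw":1},{"dx":0,"dy":0,"dz":0,"rx":0,"ry":0,"rz":0,"claw":1},{"dx":0,"dy":0,"dz":0,"rx":0,"ry":0,"rz":0,"claw":1},{"dx":0,"dy":0,"dz":0,"rx":0,"ry":0,"rz":0,"claw":1},{"dx":0,"dy":0,"dz":0,"rx":0,"ry":0,"rz":0,"claw":1}], "grip_force": 35}}

```text
time_s: 13.05
ee_pos: [0.5037, -0.2525, 0.0826]
eef_rot: [3.141, 0.001, 2.505]
force: [-0.5, 0.5, 4.2]
grip_width: 0.0213
grip_force: 35.0
```

Run:
```python
from h import *
s=pose()[:3,3]; yw=np.deg2rad(143.5); yc=CAB[1]+np.pi
e=fr(CAB,-.070,0); print(e)
plan([(s[0],s[1],.195,yw),(*e,.195,yc),(*e,.143,yc)])
```

```text
[0.49996648 0.15483796]
1 {'dz': -0.375}
2 {'dz': -0.375}
3 {'dz': -0.375}
-- at [ 0.504 -0.253  0.195]
4 {'dx': 0.223, 'dy': 0.296, 'rz': -0.054}
5 {'dx': 0.197, 'dy': 0.313, 'rz': -0.054}
6 {'dx': 0.17, 'dy': 0.329, 'rz': -0.054}
7 {'dx': 0.142, 'dy': 0.342, 'rz': -0.054}
8 {'dx': 0.112, 'dy': 0.353, 'rz': -0.054}
9 {'dx': 0.082, 'dy': 0.361, 'rz': -0.054}
10 {'dx': 0.051, 'dy': 0.367, 'rz': -0.054}
11 {'dx': 0.02, 'dy': 0.37, 'rz': -0.054}
12 {'dx': -0.011, 'dy': 0.37, 'rz': -0.054}
13 {'dx': -0.042, 'dy': 0.368, 'rz': -0.054}
14 {'dx': -0.073, 'dy': 0.363, 'rz': -0.054}
-- at [0.5   0.155 0.195]
15 {'dz': 0.26}
16 {'dz': 0.26}
-- at [0.5   0.155 0.143]
```

Request:
{"op": "step_arm", "data": {"plan": [{"dx":0,"dy":0,"dz":-0.375,"rx":0,"ry":0,"rz":0,"claw":1},{"dx":0,"dy":0,"dz":-0.375,"rx":0,"ry":0,"rz":0,"claw":1},{"dx":0,"dy":0,"dz":-0.375,"rx":0,"ry":0,"rz":0,"claw":1},{"dx":0.223,"dy":0.296,"dz":0,"rx":0,"ry":0,"rz":-0.054,"claw":1},{"dx":0.197,"dy":0.313,"dz":0,"rx":0,"ry":0,"rz":-0.054,"claw":1},{"dx":0.17,"dy":0.329,"dz":0,"rx":0,"ry":0,"rz":-0.054,"claw":1},{"dx":0.142,"dy":0.342,"dz":0,"rx":0,"ry":0,"rz":-0.054,"claw":1},{"dx":0.112,"dy":0.353,"dz":0,"rx":0,"ry":0,"rz":-0.054,"claw":1},{"dx":0.082,"dy":0.361,"dz":0,"rx":0,"ry":0,"rz":-0.054,"claw":1},{"dx":0.051,"dy":0.367,"dz":0,"rx":0,"ry":0,"rz":-0.054,"claw":1}]}}

```text
time_s: 14.05
ee_pos: [0.5001, 0.0082, 0.1946]
eef_rot: [-3.142, -0.0, 3.103]
force: [-0.2, -0.9, -1.3]
grip_width: 0.0219
grip_force: 35.0
```

Request:
{"op": "step_arm", "data": {"plan": [{"dx":0.02,"dy":0.37,"dz":0,"rx":0,"ry":0,"rz":-0.054,"claw":1},{"dx":-0.011,"dy":0.37,"dz":0,"rx":0,"ry":0,"rz":-0.054,"claw":1},{"dx":-0.042,"dy":0.368,"dz":0,"rx":0,"ry":0,"rz":-0.054,"claw":1},{"dx":-0.073,"dy":0.363,"dz":0,"rx":0,"ry":0,"rz":-0.054,"claw":1},{"dx":0,"dy":0,"dz":0,"rx":0,"ry":0,"rz":0,"claw":1},{"dx":0,"dy":0,"dz":0,"rx":0,"ry":0,"rz":0,"claw":1}]}}

```text
time_s: 14.65
ee_pos: [0.4982, 0.1552, 0.1943]
eef_rot: [-3.141, -0.001, -2.844]
force: [0.1, -0.3, -0.7]
grip_width: 0.0217
grip_force: 35.0
```

Run:
```python
from boxes import *
T=pose(); print(T[:3,3].round(4),telemetry.get_obs()['eef_rot'])
p=shot('wrist'); save(p,'w4'); C=cloud(p)
yc=CAB[1]+np.pi; e=fr(CAB,-.070,0)
for k,r in ridges(p,z=T[2,3]-.0066,tol=.02).items(): print(k,r[0].round(4),np.rad2deg(r[1]).round(1),r[2],r[3],'cab',inv(CAB,r[0]).round(4))
plan([(*e,.144,yc)],v=.03)
```

```text
[0.4982 0.1552 0.1943] [-3.14145786e+00 -5.11693765e-04 -2.84367506e+00]
yellow [0.4961 0.1548] 16.9 [59.8 23. ] 3167 cab [[-0.0737  0.0011]]
1 {'dx': -0.008, 'dy': -0.001, 'dz': 0.252, 'rz': 0.001}
2 {'dx': -0.008, 'dy': -0.001, 'dz': 0.252, 'rz': 0.001}
-- at [0.5   0.155 0.144]
```

View pics/w4.png

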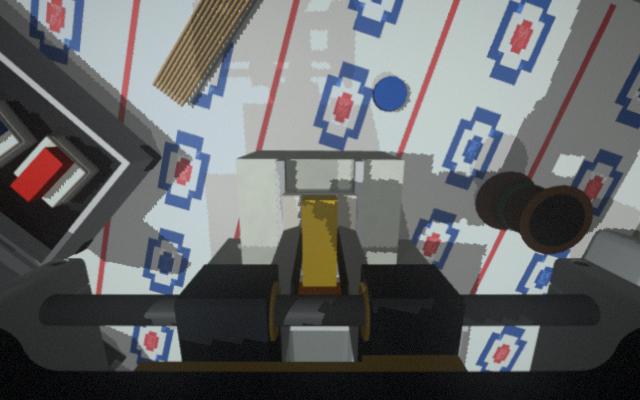

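The held yellow box is centred in the lane (ridge at (320,245), guides at 285 and 357). I'll lower it, release, step behind it and push.

Request:
{"op": "step_arm", "data": {"plan": [{"dx":-0.008,"dy":-0.006,"dz":0.252,"rx":0,"ry":0,"rz":0,"claw":1},{"dx":-0.008,"dy":-0.005,"dz":0.252,"rx":0,"ry":0,"rz":0,"claw":1},{"dx":0,"dy":0,"dz":0,"rx":0,"ry":0,"rz":0,"claw":1},{"dx":0,"dy":0,"dz":0,"rx":0,"ry":0,"rz":0,"claw":0.6},{"dx":0,"dy":0,"dz":0,"rx":0,"ry":0,"rz":0,"claw":0.6},{"dx":0,"dy":0,"dz":0,"rx":0,"ry":0,"rz":0,"claw":0.6},{"dx":0,"dy":0,"dz":-0.2,"rx":0,"ry":0,"rz":0,"claw":0.6},{"dx":0,"dy":0,"dz":-0.2,"rx":0,"ry":0,"rz":0,"claw":0.6},{"dx":0.3,"dy":0,"dz":0,"rx":0,"ry":0,"rz":0,"claw":1},{"dx":0.3,"dy":0,"dz":0,"rx":0,"ry":0,"rz":0,"claw":1}]}}

```text
time_s: 15.7
ee_pos: [0.4426, 0.1365, 0.1849]
eef_rot: [-3.141, 0.002, -2.844]
force: [-0.1, 0.2, 0.6]
grip_width: 0.0251
grip_force: 0.0
```

Request:
{"op": "step_arm", "data": {"plan": [{"dx":0,"dy":0,"dz":0,"rx":0,"ry":0,"rz":0,"claw":1},{"dx":0,"dy":0,"dz":0,"rx":0,"ry":0,"rz":0,"claw":1},{"dx":0,"dy":0,"dz":0,"rx":0,"ry":0,"rz":0,"claw":1}]}}

```text
time_s: 16.0
ee_pos: [0.4438, 0.1369, 0.1845]
eef_rot: [-3.142, 0.001, -2.844]
force: [0.4, -0.8, -0.3]
grip_width: 0.0021
grip_force: 0.0
```

Run:
```python
from boxes import *
T=pose(); print(T[:3,3].round(4),inv(CAB,T[:3,3]),telemetry.get_obs()['grip_width'])
p=shot('wrist')
for k,r in ridges(p,z=.136,tol=.015).items(): print(k,r[0].round(4),np.rad2deg(r[1]).round(1),r[2],r[3],'cab',inv(CAB,r[0]).round(4))
yc=CAB[1]+np.pi
plan([(*fr(CAB,-.128,0),.124,yc),(*fr(CAB,-.014,0),.124,yc)],v=.02)
```

```text
[0.4438 0.1369 0.1845] [[-0.12899577 -0.00099663]] 0.002125888256779415
1 {'dx': -0.003, 'dy': 0.002, 'dz': 0.151, 'rz': 0.001}
2 {'dx': -0.003, 'dy': 0.002, 'dz': 0.151, 'rz': 0.001}
3 {'dx': -0.003, 'dy': 0.002, 'dz': 0.151, 'rz': 0.001}
4 {'dx': -0.003, 'dy': 0.002, 'dz': 0.151, 'rz': 0.001}
-- at [0.444 0.138 0.124]
5 {'dx': -0.19}
6 {'dx': -0.19}
7 {'dx': -0.19}
8 {'dx': -0.19}
9 {'dx': -0.19}
10 {'dx': -0.19}
-- at [0.554 0.171 0.124]
```

Request:
{"op": "step_arm", "data": {"plan": [{"dx":0,"dy":0.005,"dz":0.3,"rx":0,"ry":0,"rz":0,"claw":1},{"dx":0,"dy":0.005,"dz":0.3,"rx":0,"ry":0,"rz":0,"claw":1},{"dx":-0.18,"dy":0,"dz":0,"rx":0,"ry":0,"rz":0,"claw":1},{"dx":-0.18,"dy":0,"dz":0,"rx":0,"ry":0,"rz":0,"claw":1},{"dx":-0.18,"dy":0,"dz":0,"rx":0,"ry":0,"rz":0,"claw":1},{"dx":-0.18,"dy":0,"dz":0,"rx":0,"ry":0,"rz":0,"claw":1},{"dx":-0.18,"dy":0,"dz":0,"rx":0,"ry":0,"rz":0,"claw":1},{"dx":-0.15,"dy":0,"dz":0,"rx":0,"ry":0,"rz":0,"claw":1},{"dx":-0.1,"dy":0,"dz":0,"rx":0,"ry":0,"rz":0,"claw":1}]}}

```text
time_s: 16.95
ee_pos: [0.5539, 0.1718, 0.1235]
eef_rot: [3.142, -0.0, -2.844]
force: [0.5, -0.7, 1.2]
grip_width: 0.0005
grip_force: 0.0
```

Run:
```python
from boxes import *
T=pose(); o=telemetry.get_obs(); print(inv(CAB,T[:3,3]),T[2,3],o['force'])
for n in('side','top'):
    p=shot(n); h,s,v=cv2.split(cv2.cvtColor(p['img'],cv2.COLOR_RGB2HSV)); C=cloud(p)
    ab=inv(CAB,C.reshape(-1,3)).reshape(400,640,2); m=(h>=20)&(h<=36)&(s>90)&(abs(ab[...,1])<.05)&(ab[...,0]>-.15)&(ab[...,0]<.3)&(C[...,2]>.03)&(C[...,2]<.17)
    print(n,m.sum(),np.median(ab[m],0) if m.any() else '',np.median(C[m][:,2]) if m.any() else '')
    if n=='side': cv2.imwrite('pics/s5.png',cv2.resize(p['img'][70:230,240:450],None,fx=3,fy=3)[:,:,::-1])
```

```text
[[-0.01352179  0.00067837]] 0.12347457706891234 [ 0.52154504 -0.65303311  1.17728004]
side 1 [ 0.06082928 -0.03595319] 0.15553667431695373
top 56 [ 0.09380132 -0.00622833] 0.15289259289537482
```

View pics/s5.png

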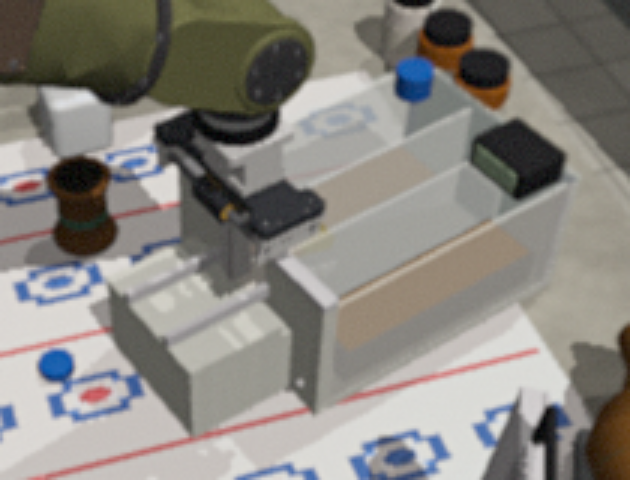

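The box has gone in: the sill is empty and yellow shows through the roof at about (322,235). Next, retract and measure the others.

Request:
{"op": "step_arm", "data": {"plan": [{"dx":0.2,"dy":0,"dz":0,"rx":0,"ry":0,"rz":0,"claw":0.5},{"dx":0.2,"dy":0,"dz":-0.3,"rx":0,"ry":0,"rz":0,"claw":0.5},{"dx":0.2,"dy":-0.2,"dz":-0.3,"rx":0,"ry":0,"rz":0,"claw":0.5},{"dx":0,"dy":-0.4,"dz":-0.2,"rx":0,"ry":0,"rz":0,"claw":0.5}]}}

```text
time_s: 17.45
ee_pos: [0.5113, 0.097, 0.206]
eef_rot: [3.142, 0.001, -2.841]
force: [-0.3, -0.4, -0.4]
grip_width: 0.0289
grip_force: 0.0
```

```bash
cat > nxt.py <<'E'
import sys
from boxes import *
p=shot('top'); R=ridges(p)
for k,r in R.items(): print(k,r[0].round(4),np.rad2deg(r[1]).round(1),r[2],r[3])
h,s,v=cv2.split(cv2.cvtColor(p['img'],cv2.COLOR_RGB2HSV))
for k,(a,b) in HUE.items():
    m=((h>=a)&(h<=b) if a<b else (h>=a)|(h<=b))&(s>90); vv,uu=np.where(m); X=inv(CAB,at_z(p,np.c_[uu,vv],.11)); i=(X[:,0]>-.2)&(X[:,0]<.3)&(abs(X[:,1])<.04)
    if i.sum()>8: print('in cabinet?',k,i.sum(),np.median(X[i],0).round(3),X[i,0].min().round(3),X[i,0].max().round(3))
k=sys.argv[1]
if k in R:
    b=R[k][0]+[.0012,-.0002]; yw=R[k][1]+np.pi; yw=yw if yw>np.pi/2 else yw+np.pi
    plan([(*b,.19,yw),(*b,.0815,yw)],v=.04)
E
python3 nxt.py blue
```

```text
blue [ 0.5352 -0.1903] -40.5 [58.  20.5] 159
red [ 0.5525 -0.121 ] -33.0 [59.6 22.2] 176
in cabinet? yellow 703 [-0.139 -0.006] -0.199 0.28
1 {'dx': 0.077, 'dy': -0.345, 'dz': 0.024, 'rz': 0.08}
2 {'dx': 0.033, 'dy': -0.352, 'dz': 0.024, 'rz': 0.08}
3 {'dx': -0.011, 'dy': -0.354, 'dz': 0.024, 'rz': 0.08}
4 {'dx': -0.055, 'dy': -0.35, 'dz': 0.024, 'rz': 0.08}
5 {'dx': -0.098, 'dy': -0.34, 'dz': 0.024, 'rz': 0.08}
6 {'dx': -0.14, 'dy': -0.325, 'dz': 0.024, 'rz': 0.08}
7 {'dx': -0.18, 'dy': -0.305, 'dz': 0.024, 'rz': 0.08}
8 {'dx': -0.217, 'dy': -0.28, 'dz': 0.024, 'rz': 0.08}
-- at [ 0.536 -0.19   0.19 ]
9 {'dz': 0.362}
10 {'dz': 0.362}
11 {'dz': 0.362}
-- at [ 0.536 -0.19   0.082]
```

Request:
{"op": "step_arm", "data": {"plan": [{"dx":0.077,"dy":-0.345,"dz":0.024,"rx":0,"ry":0,"rz":0.08,"claw":0.5},{"dx":0.033,"dy":-0.352,"dz":0.024,"rx":0,"ry":0,"rz":0.08,"claw":0.5},{"dx":-0.011,"dy":-0.354,"dz":0.024,"rx":0,"ry":0,"rz":0.08,"claw":0.5},{"dx":-0.055,"dy":-0.35,"dz":0.024,"rx":0,"ry":0,"rz":0.08,"claw":0.5},{"dx":-0.098,"dy":-0.34,"dz":0.024,"rx":0,"ry":0,"rz":0.08,"claw":0.5},{"dx":-0.14,"dy":-0.325,"dz":0.024,"rx":0,"ry":0,"rz":0.08,"claw":0.5},{"dx":-0.18,"dy":-0.305,"dz":0.024,"rx":0,"ry":0,"rz":0.08,"claw":0.5},{"dx":-0.217,"dy":-0.28,"dz":0.024,"rx":0,"ry":0,"rz":0.08,"claw":0.5},{"dx":0,"dy":0,"dz":0,"rx":0,"ry":0,"rz":0,"claw":0.5},{"dx":0,"dy":0,"dz":0,"rx":0,"ry":0,"rz":0,"claw":0.5}]}}

```text
time_s: 18.5
ee_pos: [0.5343, -0.1862, 0.1844]
eef_rot: [-3.141, -0.001, 2.434]
force: [-0.0, 1.3, 0.4]
grip_width: 0.047
grip_force: 0.0
```

Run:
```python
from boxes import *
p=shot('wrist'); print(pose()[:3,3])
for k,r in ridges(p).items(): print(k,r[0].round(4),np.rad2deg(r[1]).round(1),r[2],r[3])
plan([(.5363,-.1903,.0815,np.deg2rad(139))],v=.04)
```

```text
[ 0.53444217 -0.18547458  0.18458891]
blue [ 0.5357 -0.1887] -42.1 [59.  21.6] 1295
red [ 0.5537 -0.1203] -32.1 [58.9 23.8] 1520
1 {'dx': -0.015, 'dy': -0.008, 'dz': 0.344, 'rz': 0.002}
2 {'dx': -0.015, 'dy': -0.008, 'dz': 0.344, 'rz': 0.002}
3 {'dx': -0.015, 'dy': -0.008, 'dz': 0.344, 'rz': 0.002}
-- at [ 0.536 -0.19   0.082]
```

Request:
{"op": "step_arm", "data": {"plan": [{"dx":-0.014,"dy":-0.006,"dz":0.344,"rx":0,"ry":0,"rz":-0.004,"claw":0.5},{"dx":-0.014,"dy":-0.006,"dz":0.344,"rx":0,"ry":0,"rz":-0.004,"claw":0.5},{"dx":-0.014,"dy":-0.006,"dz":0.344,"rx":0,"ry":0,"rz":-0.004,"claw":0.5},{"dx":0,"dy":0,"dz":0,"rx":0,"ry":0,"rz":0,"claw":0.5},{"dx":0,"dy":0,"dz":0,"rx":0,"ry":0,"rz":0,"claw":1},{"dx":0,"dy":0,"dz":0,"rx":0,"ry":0,"rz":0,"claw":1},{"dx":0,"dy":0,"dz":0,"rx":0,"ry":0,"rz":0,"claw":1},{"dx":0,"dy":0,"dz":0,"rx":0,"ry":0,"rz":0,"claw":1},{"dx":0,"dy":0,"dz":0,"rx":0,"ry":0,"rz":0,"claw":1}]}}

```text
time_s: 19.45
ee_pos: [0.5367, -0.1898, 0.0819]
eef_rot: [3.141, 0.0, 2.453]
force: [1.2, 1.0, 2.4]
grip_width: 0.0214
grip_force: 34.9
```

```bash
cat > carry.py <<'E'
from h import *
T=pose(); s=T[:3,3]; yw=np.arctan2(T[1,0],T[0,0]); yc=CAB[1]+np.pi; e=fr(CAB,-.070,-.001)
plan([(s[0],s[1],.195,yw),(*e,.195,yc)],v=.038)
E
python3 carry.py
```

```text
1 {'dz': -0.377}
2 {'dz': -0.377}
3 {'dz': -0.377}
-- at [ 0.537 -0.19   0.195]
4 {'dx': 0.247, 'dy': 0.242, 'rz': -0.062}
5 {'dx': 0.222, 'dy': 0.265, 'rz': -0.062}
6 {'dx': 0.195, 'dy': 0.286, 'rz': -0.062}
7 {'dx': 0.166, 'dy': 0.303, 'rz': -0.062}
8 {'dx': 0.135, 'dy': 0.318, 'rz': -0.062}
9 {'dx': 0.103, 'dy': 0.33, 'rz': -0.062}
10 {'dx': 0.071, 'dy': 0.338, 'rz': -0.062}
11 {'dx': 0.037, 'dy': 0.344, 'rz': -0.062}
12 {'dx': 0.003, 'dy': 0.346, 'rz': -0.062}
13 {'dx': -0.03, 'dy': 0.344, 'rz': -0.062}
-- at [0.5   0.154 0.195]
```

Request:
{"op": "step_arm", "data": {"plan": [{"dx":0,"dy":0,"dz":-0.377,"rx":0,"ry":0,"rz":0,"claw":1},{"dx":0,"dy":0,"dz":-0.377,"rx":0,"ry":0,"rz":0,"claw":1},{"dx":0,"dy":0,"dz":-0.377,"rx":0,"ry":0,"rz":0,"claw":1},{"dx":0.247,"dy":0.242,"dz":0,"rx":0,"ry":0,"rz":-0.062,"claw":1},{"dx":0.222,"dy":0.265,"dz":0,"rx":0,"ry":0,"rz":-0.062,"claw":1},{"dx":0.195,"dy":0.286,"dz":0,"rx":0,"ry":0,"rz":-0.062,"claw":1},{"dx":0.166,"dy":0.303,"dz":0,"rx":0,"ry":0,"rz":-0.062,"claw":1},{"dx":0.135,"dy":0.318,"dz":0,"rx":0,"ry":0,"rz":-0.062,"claw":1},{"dx":0.103,"dy":0.33,"dz":0,"rx":0,"ry":0,"rz":-0.062,"claw":1},{"dx":0.071,"dy":0.338,"dz":0,"rx":0,"ry":0,"rz":-0.062,"claw":1}]}}

```text
time_s: 20.45
ee_pos: [0.5111, 0.052, 0.1946]
eef_rot: [-3.142, -0.0, 3.138]
force: [0.8, 0.1, -1.6]
grip_width: 0.0217
grip_force: 34.9
```

Request:
{"op": "step_arm", "data": {"plan": [{"dx":0.037,"dy":0.344,"dz":0,"rx":0,"ry":0,"rz":-0.062,"claw":1},{"dx":0.003,"dy":0.346,"dz":0,"rx":0,"ry":0,"rz":-0.062,"claw":1},{"dx":-0.03,"dy":0.344,"dz":0,"rx":0,"ry":0,"rz":-0.062,"claw":1},{"dx":0,"dy":0,"dz":0,"rx":0,"ry":0,"rz":0,"claw":1},{"dx":0,"dy":0,"dz":0,"rx":0,"ry":0,"rz":0,"claw":1}]}}

```text
time_s: 20.95
ee_pos: [0.501, 0.1542, 0.1944]
eef_rot: [-3.141, -0.001, -2.856]
force: [0.8, -0.8, -2.5]
grip_width: 0.0222
grip_force: 34.9
```

```bash
cat > atsill.py <<'E'
from boxes import *
T=pose(); print(T[:3,3].round(4),inv(CAB,T[:3,3]).round(4),telemetry.get_obs()['eef_rot'][2])
p=shot('wrist'); save(p,'sill_%d'%int(10*telemetry.get_obs()['time_s']))
for k,r in ridges(p,z=T[2,3]-.006,tol=.02).items(): print(k,r[0].round(4),np.rad2deg(r[1]).round(1),r[2],r[3],'cab',inv(CAB,r[0]).round(4))
e=fr(CAB,-.070,-.001); plan([(*e,.1435,CAB[1]+np.pi)],v=.03)
E
python3 atsill.py
```

```text
[0.501  0.1542 0.1944] [[-0.0692 -0.0009]] -2.8561308713266373
blue [0.4992 0.154 ] 14.6 [60.2 22.4] 3103 cab [[-0.0709 -0.0006]]
1 {'dx': 0.004, 'dy': 0.003, 'dz': 0.255, 'rz': -0.003}
2 {'dx': 0.004, 'dy': 0.003, 'dz': 0.255, 'rz': -0.003}
-- at [0.5   0.154 0.144]
```

Request:
{"op": "step_arm", "data": {"plan": [{"dx":0,"dy":0,"dz":0.255,"rx":0,"ry":0,"rz":-0.01,"claw":1},{"dx":0,"dy":0,"dz":0.255,"rx":0,"ry":0,"rz":-0.01,"claw":1},{"dx":0,"dy":0,"dz":0,"rx":0,"ry":0,"rz":0,"claw":1},{"dx":0,"dy":0,"dz":0,"rx":0,"ry":0,"rz":0,"claw":0.6},{"dx":0,"dy":0,"dz":0,"rx":0,"ry":0,"rz":0,"claw":0.6},{"dx":0,"dy":0,"dz":0,"rx":0,"ry":0,"rz":0,"claw":0.6},{"dx":0,"dy":0,"dz":-0.2,"rx":0,"ry":0,"rz":0,"claw":0.6},{"dx":0,"dy":0,"dz":-0.2,"rx":0,"ry":0,"rz":0,"claw":0.6},{"dx":0.3,"dy":0,"dz":0,"rx":0,"ry":0,"rz":0,"claw":1},{"dx":0.3,"dy":0,"dz":0,"rx":0,"ry":0,"rz":0,"claw":1}]}}

```text
time_s: 22.0
ee_pos: [0.4438, 0.135, 0.1845]
eef_rot: [-3.141, 0.001, -2.825]
force: [-0.3, -0.1, -0.1]
grip_width: 0.0249
grip_force: 0.0
```

Request:
{"op": "step_arm", "data": {"plan": [{"dx":0,"dy":0,"dz":0,"rx":0,"ry":0,"rz":0,"claw":1},{"dx":0,"dy":0,"dz":0,"rx":0,"ry":0,"rz":0,"claw":1},{"dx":0,"dy":0,"dz":0,"rx":0,"ry":0,"rz":0,"claw":1}]}}

```text
time_s: 22.3
ee_pos: [0.445, 0.1354, 0.1842]
eef_rot: [-3.142, 0.001, -2.825]
force: [0.5, -0.0, -1.0]
grip_width: 0.0017
grip_force: 0.0
```

```bash
cat > push.py <<'E'
from boxes import *
T=pose(); print(T[:3,3].round(4),inv(CAB,T[:3,3]).round(4),telemetry.get_obs()['grip_width'])
plan([(*fr(CAB,-.129,0),.1235,CAB[1]+np.pi),(*fr(CAB,-.0135,0),.1235,CAB[1]+np.pi)],v=.03)
E
python3 push.py
```

```text
[0.445  0.1354 0.1842] [[-0.1282 -0.0028]] 0.0017033037769242263
1 {'dx': 0.003, 'dy': 0.009, 'dz': 0.202, 'rz': 0.005}
2 {'dx': 0.003, 'dy': 0.009, 'dz': 0.202, 'rz': 0.005}
3 {'dx': 0.003, 'dy': 0.009, 'dz': 0.202, 'rz': 0.005}
-- at [0.443 0.138 0.124]
4 {'dx': -0.289}
5 {'dx': -0.289}
6 {'dx': -0.289}
7 {'dx': -0.289}
-- at [0.554 0.171 0.124]
```

Request:
{"op": "step_arm", "data": {"plan": [{"dx":0,"dy":0.013,"dz":0.3,"rx":0,"ry":0,"rz":0.008,"claw":1},{"dx":0,"dy":0.013,"dz":0.3,"rx":0,"ry":0,"rz":0.007,"claw":1},{"dx":-0.18,"dy":0,"dz":0,"rx":0,"ry":0,"rz":0,"claw":1},{"dx":-0.18,"dy":0,"dz":0,"rx":0,"ry":0,"rz":0,"claw":1},{"dx":-0.18,"dy":0,"dz":0,"rx":0,"ry":0,"rz":0,"claw":1},{"dx":-0.18,"dy":0,"dz":0,"rx":0,"ry":0,"rz":0,"claw":1},{"dx":-0.18,"dy":0,"dz":0,"rx":0,"ry":0,"rz":0,"claw":1},{"dx":-0.15,"dy":0,"dz":0,"rx":0,"ry":0,"rz":0,"claw":1},{"dx":-0.1,"dy":0,"dz":0,"rx":0,"ry":0,"rz":0,"claw":1}]}}

```text
time_s: 23.2
ee_pos: [0.5549, 0.1713, 0.1232]
eef_rot: [-3.142, -0.0, -2.849]
force: [0.1, -0.2, -0.3]
grip_width: 0.0005
grip_force: 0.0
```

Request:
{"op": "step_arm", "data": {"plan": [{"dx":0.2,"dy":0,"dz":0,"rx":0,"ry":0,"rz":0,"claw":0.5},{"dx":0.2,"dy":0,"dz":-0.3,"rx":0,"ry":0,"rz":0,"claw":0.5},{"dx":0.2,"dy":-0.2,"dz":-0.3,"rx":0,"ry":0,"rz":0,"claw":0.5},{"dx":0,"dy":-0.4,"dz":-0.2,"rx":0,"ry":0,"rz":0,"claw":0.5},{"dx":0,"dy":0,"dz":0,"rx":0,"ry":0,"rz":0,"claw":0.5},{"dx":0,"dy":0,"dz":0,"rx":0,"ry":0,"rz":0,"claw":0.5}]}}

```text
time_s: 23.8
ee_pos: [0.514, 0.0959, 0.2036]
eef_rot: [3.141, 0.0, -2.85]
force: [0.2, -0.3, 0.3]
grip_width: 0.0445
grip_force: 0.0
```

```bash
python3 nxt.py red
python3 - <<'E'
from h import *
p=shot('side'); cv2.imwrite('pics/s6.png',cv2.resize(p['img'][70:230,240:450],None,fx=3,fy=3)[:,:,::-1])
E
```

```text
red [ 0.5525 -0.1206] -31.6 [60.  22.8] 178
in cabinet? blue 107 [ 0.211 -0.007] 0.188 0.235Traceback (most recent call last):
  File "nxt.py", line 7, in <module>
    m=((h>=a)&(h<=b) if a<b else (h>=a)|(h<=b))&(s>90); vv,uu=np.where(m); X=inv(CAB,at_z(p,np.c_[uu,vv],.11)); i=(X[:,0]>-.2)&(X[:,0]<.3)&(abs(X[:,1])<.04)
                                                                                     ~~~~^^^^^^^^^^^^^^^^^^^^
  File "h.py", line 17, in at_z
    d=rays(p,uv)@p['W'][:3,:3].T; c=p['W'][:3,3]; s=(z-c[2])/d[:,2]; return c+d*s[:,None]
      ~~~~^^^^^^
  File "h.py", line 14, in rays
    n=cv2.undistortPoints(np.array(uv,float).reshape(-1,1,2),K(p),np.array(p['dist'])).reshape(-1,2)
      ~~~~~~~~~~~~~~~~~~~^^^^^^^^^^^^^^^^^^^^^^^^^^^^^^^^^^^^^^^^^^^^^^^^^^^^^^^^^^^^^
cv2.error: OpenCV(4.12.0) /io/opencv/modules/calib3d/src/undistort.dispatch.cpp:347: error: (-215:Assertion failed) CV_IS_MAT(_src) && CV_IS_MAT(_dst) && (_src->rows == 1 || _src->cols == 1) && (_dst->rows == 1 || _dst->cols == 1) && _src->cols + _src->rows - 1 == _dst->rows + _dst->cols - 1 && (CV_MAT_TYPE(_src->type) == CV_32FC2 || CV_MAT_TYPE(_src->type) == CV_64FC2) && (CV_MAT_TYPE(_dst->type) == CV_32FC2 || CV_MAT_TYPE(_dst->type) == CV_64FC2) in function 'cvUndistortPointsInternal'
```

View pics/s6.png

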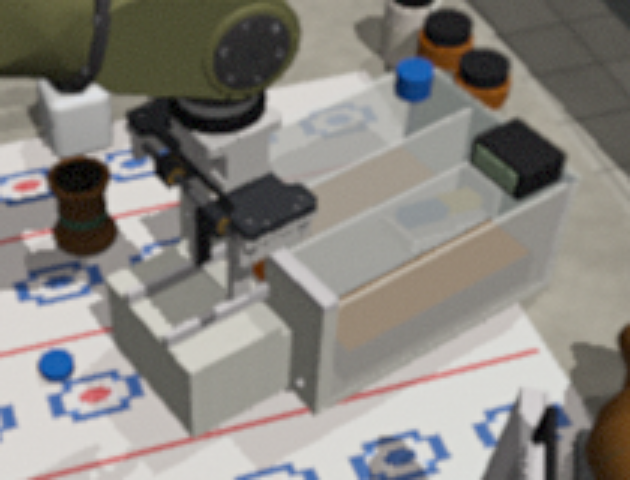

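Yellow (460,203) and blue (425,215) lie queued at the far end of the slide, with the sill clear and the flap hanging shut. Now the red box.

```bash
sed -i 's/^    m=((h/    if not (h>=0).any(): continue\n    m=((h/; s/vv,uu=np.where(m); X/vv,uu=np.where(m)\n    if len(vv)==0: continue\n    X/' nxt.py; python3 nxt.py red
```

```text
red [ 0.5525 -0.1206] -31.6 [60.  22.8] 178
in cabinet? blue 108 [ 0.211 -0.007] 0.188 0.235
in cabinet? yellow 677 [-0.136 -0.007] -0.2 0.28
1 {'dx': 0.035, 'dy': -0.314, 'dz': 0.018, 'rz': 0.077}
2 {'dx': -0.004, 'dy': -0.316, 'dz': 0.018, 'rz': 0.077}
3 {'dx': -0.042, 'dy': -0.314, 'dz': 0.018, 'rz': 0.077}
4 {'dx': -0.079, 'dy': -0.306, 'dz': 0.018, 'rz': 0.077}
5 {'dx': -0.115, 'dy': -0.295, 'dz': 0.018, 'rz': 0.077}
6 {'dx': -0.15, 'dy': -0.279, 'dz': 0.018, 'rz': 0.077}
7 {'dx': -0.182, 'dy': -0.258, 'dz': 0.018, 'rz': 0.077}
-- at [ 0.554 -0.121  0.19 ]
8 {'dz': 0.362}
9 {'dz': 0.362}
10 {'dz': 0.362}
-- at [ 0.554 -0.121  0.082]
```

Request:
{"op": "step_arm", "data": {"plan": [{"dx":0.035,"dy":-0.314,"dz":0.018,"rx":0,"ry":0,"rz":0.077,"claw":0.5},{"dx":-0.004,"dy":-0.316,"dz":0.018,"rx":0,"ry":0,"rz":0.077,"claw":0.5},{"dx":-0.042,"dy":-0.314,"dz":0.018,"rx":0,"ry":0,"rz":0.077,"claw":0.5},{"dx":-0.079,"dy":-0.306,"dz":0.018,"rx":0,"ry":0,"rz":0.077,"claw":0.5},{"dx":-0.115,"dy":-0.295,"dz":0.018,"rx":0,"ry":0,"rz":0.077,"claw":0.5},{"dx":-0.15,"dy":-0.279,"dz":0.018,"rx":0,"ry":0,"rz":0.077,"claw":0.5},{"dx":-0.182,"dy":-0.258,"dz":0.018,"rx":0,"ry":0,"rz":0.077,"claw":0.5},{"dx":0,"dy":0,"dz":0,"rx":0,"ry":0,"rz":0,"claw":0.5},{"dx":0,"dy":0,"dz":0,"rx":0,"ry":0,"rz":0,"claw":0.5}]}}

```text
time_s: 24.85
ee_pos: [0.5535, -0.121, 0.1902]
eef_rot: [-3.141, -0.002, 2.589]
force: [-0.6, 0.7, -0.8]
grip_width: 0.0469
grip_force: 0.0
```

Run:
```python
from boxes import *
p=shot('wrist'); print(pose()[:3,3])
R=ridges(p)
for k,r in R.items(): print(k,r[0].round(4),np.rad2deg(r[1]).round(1),r[2],r[3])
plan([(*(R['red'][0]+[0,-.0005]),.0815,R['red'][1]+np.pi)],v=.04)
```

```text
[ 0.55353711 -0.12045779  0.19058926]
red [ 0.5541 -0.1192] -32.2 [58.5 21.6] 1291
1 {'dx': -0.001, 'dy': 0.003, 'dz': 0.364, 'rz': 0.002}
2 {'dx': -0.001, 'dy': 0.003, 'dz': 0.364, 'rz': 0.002}
3 {'dy': 0.003, 'dz': 0.364, 'rz': 0.002}
-- at [ 0.554 -0.12   0.082]
```

Request:
{"op": "step_arm", "data": {"plan": [{"dx":0,"dy":0,"dz":0.364,"rx":0,"ry":0,"rz":0.002,"claw":0.5},{"dx":0,"dy":0,"dz":0.364,"rx":0,"ry":0,"rz":0.002,"claw":0.5},{"dx":0,"dy":0,"dz":0.364,"rx":0,"ry":0,"rz":0.002,"claw":0.5},{"dx":0,"dy":0,"dz":0,"rx":0,"ry":0,"rz":0,"claw":0.5},{"dx":0,"dy":0,"dz":0,"rx":0,"ry":0,"rz":0,"claw":1},{"dx":0,"dy":0,"dz":0,"rx":0,"ry":0,"rz":0,"claw":1},{"dx":0,"dy":0,"dz":0,"rx":0,"ry":0,"rz":0,"claw":1},{"dx":0,"dy":0,"dz":0,"rx":0,"ry":0,"rz":0,"claw":1},{"dx":0,"dy":0,"dz":0,"rx":0,"ry":0,"rz":0,"claw":1}]}}

```text
time_s: 25.8
ee_pos: [0.5537, -0.1214, 0.0823]
eef_rot: [3.141, 0.0, 2.579]
force: [1.3, 0.7, 1.9]
grip_width: 0.0218
grip_force: 35.0
```

```bash
python3 carry.py
```

```text
1 {'dz': -0.376}
2 {'dz': -0.376}
3 {'dz': -0.376}
-- at [ 0.554 -0.121  0.195]
4 {'dx': 0.24, 'dy': 0.255, 'rz': -0.068}
5 {'dx': 0.212, 'dy': 0.28, 'rz': -0.068}
6 {'dx': 0.181, 'dy': 0.301, 'rz': -0.068}
7 {'dx': 0.147, 'dy': 0.318, 'rz': -0.068}
8 {'dx': 0.113, 'dy': 0.332, 'rz': -0.068}
9 {'dx': 0.077, 'dy': 0.342, 'rz': -0.068}
10 {'dx': 0.04, 'dy': 0.348, 'rz': -0.068}
11 {'dx': 0.002, 'dy': 0.351, 'rz': -0.068}
-- at [0.5   0.154 0.195]
```

Request:
{"op": "step_arm", "data": {"plan": [{"dx":0,"dy":0,"dz":-0.376,"rx":0,"ry":0,"rz":0,"claw":1},{"dx":0,"dy":0,"dz":-0.376,"rx":0,"ry":0,"rz":0,"claw":1},{"dx":0,"dy":0,"dz":-0.376,"rx":0,"ry":0,"rz":0,"claw":1},{"dx":0.24,"dy":0.255,"dz":0,"rx":0,"ry":0,"rz":-0.068,"claw":1},{"dx":0.212,"dy":0.28,"dz":0,"rx":0,"ry":0,"rz":-0.068,"claw":1},{"dx":0.181,"dy":0.301,"dz":0,"rx":0,"ry":0,"rz":-0.068,"claw":1},{"dx":0.147,"dy":0.318,"dz":0,"rx":0,"ry":0,"rz":-0.068,"claw":1},{"dx":0.113,"dy":0.332,"dz":0,"rx":0,"ry":0,"rz":-0.068,"claw":1},{"dx":0.077,"dy":0.342,"dz":0,"rx":0,"ry":0,"rz":-0.068,"claw":1},{"dx":0.04,"dy":0.348,"dz":0,"rx":0,"ry":0,"rz":-0.068,"claw":1}]}}

```text
time_s: 26.8
ee_pos: [0.5062, 0.1206, 0.1947]
eef_rot: [-3.142, -0.0, -2.953]
force: [0.1, -0.1, -1.3]
grip_width: 0.0217
grip_force: 35.0
```

Request:
{"op": "step_arm", "data": {"plan": [{"dx":0.002,"dy":0.351,"dz":0,"rx":0,"ry":0,"rz":-0.068,"claw":1},{"dx":0,"dy":0,"dz":0,"rx":0,"ry":0,"rz":0,"claw":1},{"dx":0,"dy":0,"dz":0,"rx":0,"ry":0,"rz":0,"claw":1}]}}

```text
time_s: 27.1
ee_pos: [0.5, 0.1541, 0.1946]
eef_rot: [-3.141, -0.0, -2.85]
force: [-0.2, 0.1, -1.3]
grip_width: 0.0215
grip_force: 35.0
```

```bash
python3 atsill.py
```

```text
[0.5    0.1541 0.1946] [[-0.0702 -0.0007]] -2.8499005973182827
red [0.497  0.1534] 17.5 [59.8 22.5] 3141 cab [[-0.0733 -0.0005]]
1 {'dx': -0.001, 'dy': 0.002, 'dz': 0.256, 'rz': -0.001}
2 {'dx': -0.001, 'dy': 0.002, 'dz': 0.256, 'rz': -0.001}
-- at [0.5   0.154 0.144]
```

Request:
{"op": "step_arm", "data": {"plan": [{"dx":-0.01,"dy":0,"dz":0.255,"rx":0,"ry":0,"rz":0,"claw":1},{"dx":-0.01,"dy":0,"dz":0.255,"rx":0,"ry":0,"rz":0,"claw":1},{"dx":0,"dy":0,"dz":0,"rx":0,"ry":0,"rz":0,"claw":1},{"dx":0,"dy":0,"dz":0,"rx":0,"ry":0,"rz":0,"claw":0.6},{"dx":0,"dy":0,"dz":0,"rx":0,"ry":0,"rz":0,"claw":0.6},{"dx":0,"dy":0,"dz":0,"rx":0,"ry":0,"rz":0,"claw":0.6},{"dx":0,"dy":0,"dz":-0.2,"rx":0,"ry":0,"rz":0,"claw":0.6},{"dx":0,"dy":0,"dz":-0.2,"rx":0,"ry":0,"rz":0,"claw":0.6},{"dx":0.31,"dy":0,"dz":0,"rx":0,"ry":0,"rz":0,"claw":1},{"dx":0.31,"dy":0,"dz":0,"rx":0,"ry":0,"rz":0,"claw":1}]}}

```text
time_s: 28.15
ee_pos: [0.4422, 0.1364, 0.1844]
eef_rot: [-3.141, 0.001, -2.851]
force: [0.1, 0.3, -0.6]
grip_width: 0.0254
grip_force: 0.0
```

Request:
{"op": "step_arm", "data": {"plan": [{"dx":0,"dy":0,"dz":0,"rx":0,"ry":0,"rz":0,"claw":1},{"dx":0,"dy":0,"dz":0,"rx":0,"ry":0,"rz":0,"claw":1},{"dx":0,"dy":0,"dz":0,"rx":0,"ry":0,"rz":0,"claw":1}]}}

```text
time_s: 28.45
ee_pos: [0.4435, 0.1368, 0.1841]
eef_rot: [-3.142, 0.001, -2.85]
force: [-0.1, 0.1, -0.4]
grip_width: 0.0017
grip_force: 0.0
```

```bash
python3 push.py
```

```text
[0.4435 0.1368 0.1841] [[-0.1293 -0.001 ]] 0.0017190234517893744
1 {'dx': -0.001, 'dy': 0.003, 'dz': 0.202}
2 {'dx': -0.001, 'dy': 0.003, 'dz': 0.202}
3 {'dx': -0.001, 'dy': 0.003, 'dz': 0.202}
-- at [0.443 0.138 0.124]
4 {'dx': -0.289}
5 {'dx': -0.289}
6 {'dx': -0.289}
7 {'dx': -0.289}
-- at [0.554 0.171 0.124]
```

Request:
{"op": "step_arm", "data": {"plan": [{"dx":0,"dy":0.005,"dz":0.3,"rx":0,"ry":0,"rz":0,"claw":1},{"dx":0,"dy":0.005,"dz":0.3,"rx":0,"ry":0,"rz":0,"claw":1},{"dx":-0.18,"dy":0,"dz":0,"rx":0,"ry":0,"rz":0,"claw":1},{"dx":-0.18,"dy":0,"dz":0,"rx":0,"ry":0,"rz":0,"claw":1},{"dx":-0.18,"dy":0,"dz":0,"rx":0,"ry":0,"rz":0,"claw":1},{"dx":-0.18,"dy":0,"dz":0,"rx":0,"ry":0,"rz":0,"claw":1},{"dx":-0.18,"dy":0,"dz":0,"rx":0,"ry":0,"rz":0,"claw":1},{"dx":-0.16,"dy":0,"dz":0,"rx":0,"ry":0,"rz":0,"claw":1},{"dx":-0.1,"dy":0,"dz":0,"rx":0,"ry":0,"rz":0,"claw":1}]}}

```text
time_s: 29.35
ee_pos: [0.555, 0.1713, 0.1231]
eef_rot: [3.142, -0.0, -2.85]
force: [0.4, 0.0, -0.3]
grip_width: 0.0008
grip_force: 0.0
```

Request:
{"op": "step_arm", "data": {"plan": [{"dx":0.2,"dy":0,"dz":0,"rx":0,"ry":0,"rz":0,"claw":0.7},{"dx":0.2,"dy":0,"dz":-0.3,"rx":0,"ry":0,"rz":0,"claw":0.7},{"dx":0.2,"dy":-0.2,"dz":-0.3,"rx":0,"ry":0,"rz":0,"claw":0.7},{"dx":0,"dy":-0.4,"dz":-0.4,"rx":0,"ry":0,"rz":0,"claw":0.7},{"dx":0,"dy":-0.4,"dz":-0.3,"rx":0,"ry":0,"rz":0,"claw":0.7},{"dx":0,"dy":-0.4,"dz":-0.3,"rx":0,"ry":0,"rz":0,"claw":0.7}]}}

```text
time_s: 29.95
ee_pos: [0.5356, 0.0227, 0.2806]
eef_rot: [-3.141, 0.001, -2.85]
force: [0.2, 1.0, -0.6]
grip_width: 0.0286
grip_force: 0.0
```

```bash
python3 nxt.py green
python3 - <<'E'
from h import *
p=shot('side'); cv2.imwrite('pics/s7.png',cv2.resize(p['img'][70:370,240:450],None,fx=2,fy=2)[:,:,::-1])
# lid angle: refine from top cloud? black handle bar at open: predicted pixel
E
```

```text
in cabinet? blue 226 [-0.137 -0.001] -0.199 0.235
in cabinet? yellow 120 [ 0.259 -0.004] 0.231 0.28
in cabinet? red 205 [0.146 0.   ] -0.188 0.186
```

View pics/s7.png

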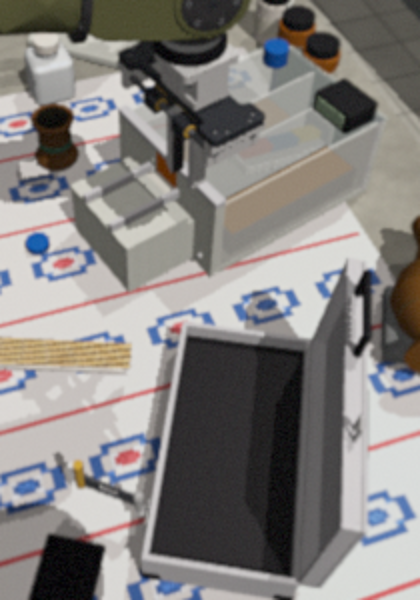

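All three boxes (red, blue, yellow) are queued in the cabinet and the orange flap hangs shut. The case is empty with its lid open and the hasp swung out at (80,470). Now close the lid.

Run:
```python
from h import *
plan([(.6541,-.2136,.34,1.09)],v=.045)
```

```text
1 {'dx': -0.027, 'dy': -0.152, 'dz': -0.033, 'rz': 0.088}
2 {'dx': -0.048, 'dy': -0.146, 'dz': -0.033, 'rz': 0.088}
3 {'dx': -0.067, 'dy': -0.139, 'dz': -0.033, 'rz': 0.088}
4 {'dx': -0.086, 'dy': -0.128, 'dz': -0.033, 'rz': 0.088}
5 {'dx': -0.102, 'dy': -0.115, 'dz': -0.033, 'rz': 0.088}
6 {'dx': -0.117, 'dy': -0.1, 'dz': -0.033, 'rz': 0.088}
7 {'dx': -0.13, 'dy': -0.083, 'dz': -0.033, 'rz': 0.088}
8 {'dx': -0.14, 'dy': -0.064, 'dz': -0.033, 'rz': 0.088}
9 {'dx': -0.147, 'dy': -0.045, 'dz': -0.033, 'rz': 0.088}
10 {'dx': -0.152, 'dy': -0.024, 'dz': -0.033, 'rz': 0.088}
11 {'dx': -0.154, 'dy': -0.003, 'dz': -0.033, 'rz': 0.088}
12 {'dx': -0.153, 'dy': 0.018, 'dz': -0.033, 'rz': 0.088}
13 {'dx': -0.149, 'dy': 0.039, 'dz': -0.033, 'rz': 0.088}
14 {'dx': -0.142, 'dy': 0.059, 'dz': -0.033, 'rz': 0.088}
15 {'dx': -0.133, 'dy': 0.078, 'dz': -0.033, 'rz': 0.088}
16 {'dx': -0.121, 'dy': 0.095, 'dz': -0.034, 'rz': 0.088}
17 {'dx': -0.107, 'dy': 0.111, 'dz': -0.034, 'rz': 0.088}
-- at [ 0.654 -0.214  0.34 ]
```

Request:
{"op": "step_arm", "data": {"plan": [{"dx":-0.027,"dy":-0.152,"dz":-0.06,"rx":0,"ry":0,"rz":0.088,"claw":0.7},{"dx":-0.048,"dy":-0.146,"dz":-0.06,"rx":0,"ry":0,"rz":0.088,"claw":0.7},{"dx":-0.067,"dy":-0.139,"dz":-0.06,"rx":0,"ry":0,"rz":0.088,"claw":0.7},{"dx":-0.086,"dy":-0.128,"dz":-0.06,"rx":0,"ry":0,"rz":0.088,"claw":0.7},{"dx":-0.102,"dy":-0.115,"dz":-0.06,"rx":0,"ry":0,"rz":0.088,"claw":0.7},{"dx":-0.117,"dy":-0.1,"dz":-0.06,"rx":0,"ry":0,"rz":0.088,"claw":0.7},{"dx":-0.13,"dy":-0.083,"dz":-0.06,"rx":0,"ry":0,"rz":0.088,"claw":0.7},{"dx":-0.14,"dy":-0.064,"dz":-0.06,"rx":0,"ry":0,"rz":0.088,"claw":0.7},{"dx":-0.147,"dy":-0.045,"dz":-0.06,"rx":0,"ry":0,"rz":0.088,"claw":0.7},{"dx":-0.152,"dy":-0.024,"dz":-0.06,"rx":0,"ry":0,"rz":0.088,"claw":0.7}]}}

```text
time_s: 31.05
ee_pos: [0.6047, -0.1136, 0.3382]
eef_rot: [-3.141, -0.001, 2.045]
force: [0.0, 0.2, -0.2]
grip_width: 0.0282
grip_force: 0.0
```

Request:
{"op": "step_arm", "data": {"plan": [{"dx":-0.154,"dy":-0.003,"dz":0,"rx":0,"ry":0,"rz":0.088,"claw":0.7},{"dx":-0.153,"dy":0.018,"dz":0,"rx":0,"ry":0,"rz":0.088,"claw":0.7},{"dx":-0.149,"dy":0.039,"dz":0,"rx":0,"ry":0,"rz":0.088,"claw":0.7},{"dx":-0.142,"dy":0.059,"dz":0,"rx":0,"ry":0,"rz":0.088,"claw":0.7},{"dx":-0.133,"dy":0.078,"dz":0,"rx":0,"ry":0,"rz":0.088,"claw":0.7},{"dx":-0.121,"dy":0.095,"dz":0,"rx":0,"ry":0,"rz":0.088,"claw":0.7},{"dx":-0.107,"dy":0.111,"dz":0,"rx":0,"ry":0,"rz":0.088,"claw":0.7},{"dx":0,"dy":0,"dz":0,"rx":0,"ry":0,"rz":0,"claw":0.7},{"dx":0,"dy":0,"dz":0,"rx":0,"ry":0,"rz":0,"claw":0.7}]}}

```text
time_s: 31.95
ee_pos: [0.6518, -0.2098, 0.338]
eef_rot: [-3.14, -0.0, 1.087]
force: [-0.5, 0.6, 0.0]
grip_width: 0.0281
grip_force: 0.0
```

Run:
```python
from h import *
print(pose()[:3,3])
# measure the bar from the side view: points above the case near the open handle
p=shot('side'); C=cloud(p); ab=inv(CASE,C.reshape(-1,3)).reshape(400,640,2); dark=p['img'].max(2)<50
m=dark&(ab[...,1]>.035)&(ab[...,1]<.105)&(ab[...,0]>.08)&(ab[...,0]<.16)&(C[...,2]>.255)&(C[...,2]<.285)
print(m.sum(), ab[m].mean(0) if m.any() else '', C[m][:,2].mean() if m.any() else '')
plan([(.6541,-.2136,.2705,1.09)],v=.03)
```

```text
[ 0.65184681 -0.20977171  0.33799899]
91 [0.11431041 0.07204275] 0.2707348391059605
1 {'dx': -0.008, 'dy': 0.013, 'dz': 0.227, 'rz': -0.001}
2 {'dx': -0.008, 'dy': 0.013, 'dz': 0.227, 'rz': -0.001}
3 {'dx': -0.008, 'dy': 0.013, 'dz': 0.227, 'rz': -0.001}
-- at [ 0.654 -0.214  0.27 ]
```

Request:
{"op": "step_arm", "data": {"plan": [{"dx":-0.008,"dy":0.013,"dz":0.227,"rx":0,"ry":0,"rz":0,"claw":0.7},{"dx":-0.008,"dy":0.013,"dz":0.227,"rx":0,"ry":0,"rz":0,"claw":0.7},{"dx":-0.008,"dy":0.013,"dz":0.227,"rx":0,"ry":0,"rz":0,"claw":0.7},{"dx":0,"dy":0,"dz":0,"rx":0,"ry":0,"rz":0,"claw":0.7},{"dx":0,"dy":0,"dz":0,"rx":0,"ry":0,"rz":0,"claw":1},{"dx":0,"dy":0,"dz":0,"rx":0,"ry":0,"rz":0,"claw":1},{"dx":0,"dy":0,"dz":0,"rx":0,"ry":0,"rz":0,"claw":1},{"dx":0,"dy":0,"dz":0,"rx":0,"ry":0,"rz":0,"claw":1}], "grip_force": 25}}

```text
time_s: 32.8
ee_pos: [0.6543, -0.2143, 0.2727]
eef_rot: [3.139, -0.001, 1.083]
force: [0.8, 1.0, 5.6]
grip_width: 0.0091
grip_force: 25.0
```

Gripped; now the arc in reverse.

Request:
{"op": "step_arm", "data": {"plan": [{"dx":0,"dy":-0.169,"dz":-0.016,"rx":0,"ry":0,"rz":0,"claw":1},{"dx":0,"dy":-0.17,"dz":-0.002,"rx":0,"ry":0,"rz":0,"claw":1},{"dx":0,"dy":-0.17,"dz":0.012,"rx":0,"ry":0,"rz":0,"claw":1},{"dx":0,"dy":-0.168,"dz":0.026,"rx":0,"ry":0,"rz":0,"claw":1},{"dx":0,"dy":-0.166,"dz":0.039,"rx":0,"ry":0,"rz":0,"claw":1},{"dx":0,"dy":-0.162,"dz":0.053,"rx":0,"ry":0,"rz":0,"claw":1},{"dx":0,"dy":-0.157,"dz":0.066,"rx":0,"ry":0,"rz":0,"claw":1},{"dx":0,"dy":-0.151,"dz":0.079,"rx":0,"ry":0,"rz":0,"claw":1},{"dx":0,"dy":-0.144,"dz":0.091,"rx":0,"ry":0,"rz":0,"claw":1},{"dx":0,"dy":-0.136,"dz":0.103,"rx":0,"ry":0,"rz":0,"claw":1}]}}

```text
time_s: 33.8
ee_pos: [0.513, -0.1397, 0.2268]
eef_rot: [3.139, 0.0, 1.083]
force: [2.4, -0.7, 0.9]
grip_width: 0.0093
grip_force: 25.0
```

Request:
{"op": "step_arm", "data": {"plan": [{"dx":0,"dy":-0.127,"dz":0.113,"rx":0,"ry":0,"rz":0,"claw":1},{"dx":0,"dy":-0.117,"dz":0.123,"rx":0,"ry":0,"rz":0,"claw":1},{"dx":0,"dy":-0.107,"dz":0.133,"rx":0,"ry":0,"rz":0,"claw":1},{"dx":0,"dy":-0.095,"dz":0.141,"rx":0,"ry":0,"rz":0,"claw":1},{"dx":0,"dy":-0.083,"dz":0.148,"rx":0,"ry":0,"rz":0,"claw":1},{"dx":0,"dy":-0.071,"dz":0.155,"rx":0,"ry":0,"rz":0,"claw":1},{"dx":0,"dy":-0.058,"dz":0.16,"rx":0,"ry":0,"rz":0,"claw":1},{"dx":0,"dy":-0.044,"dz":0.164,"rx":0,"ry":0,"rz":0,"claw":1},{"dx":0,"dy":-0.031,"dz":0.167,"rx":0,"ry":0,"rz":0,"claw":1},{"dx":0,"dy":-0.017,"dz":0.169,"rx":0,"ry":0,"rz":0,"claw":1}]}}

```text
time_s: 34.8
ee_pos: [0.4469, -0.1043, 0.0785]
eef_rot: [3.141, -0.0, 1.083]
force: [0.7, -0.2, 1.4]
grip_width: 0.0086
grip_force: 25.0
```

Request:
{"op": "step_arm", "data": {"plan": [{"dx":0,"dy":0,"dz":0.03,"rx":0,"ry":0,"rz":0,"claw":1},{"dx":0,"dy":0,"dz":0.01,"rx":0,"ry":0,"rz":0,"claw":1},{"dx":0,"dy":0,"dz":0,"rx":0,"ry":0,"rz":0,"claw":1},{"dx":0,"dy":0,"dz":0,"rx":0,"ry":0,"rz":0,"claw":0.745},{"dx":0,"dy":0,"dz":0,"rx":0,"ry":0,"rz":0,"claw":0.745},{"dx":0,"dy":0,"dz":0,"rx":0,"ry":0,"rz":0,"claw":0.745},{"dx":0,"dy":0,"dz":-0.3,"rx":0,"ry":0,"rz":0,"claw":0.745},{"dx":0,"dy":0,"dz":-0.3,"rx":0,"ry":0,"rz":0,"claw":0.745},{"dx":0,"dy":0,"dz":-0.4,"rx":0,"ry":0,"rz":0,"claw":0.7}]}}

```text
time_s: 35.7
ee_pos: [0.4463, -0.1044, 0.175]
eef_rot: [-3.139, 0.0, 1.083]
force: [-0.3, 0.4, -0.1]
grip_width: 0.0273
grip_force: 0.0
```

Run:
```python
from h import *
p=shot('top'); C=cloud(p); ab=inv(CASE,C.reshape(-1,3)).reshape(400,640,2)
m=(abs(ab[...,1])<.14)&(abs(ab[...,0])<.078)
print('lid top z',np.median(C[m][:,2]), 'front',np.median(C[m&(ab[...,0]<-.05)][:,2]),'back',np.median(C[m&(ab[...,0]>.05)][:,2]))
for n in('top','side'):
    p=shot(n); C=cloud(p); ab=inv(CASE,C.reshape(-1,3)).reshape(400,640,2)
    m=(C[...,2]>.094)&(C[...,2]<.118)&(ab[...,0]<-.10)&(ab[...,0]>-.2)&(ab[...,1]>-.16)&(ab[...,1]<.0)
    print(n,m.sum(),np.median(ab[m],0) if m.any() else '')
    r=viewer.recognise('hasp_pull',p)
    for x in r[:2]: l,t,ri,b=x['rect']; print(x['score'],x['rect'],inv(CASE,at_z(p,[((l+ri)/2,t)],.112)))
print('expected',[-.099-.072*np.sin(1.3),-.1+.072*np.cos(1.3)])
a=fr(CASE,-.099-.072*np.sin(1.3),-.1+.072*np.cos(1.3)); print(pose()[:3,3])
plan([(*a,.175,1.09),(*a,.111,1.09)])
```

```text
lid top z 0.08678043136820524 front 0.08764946459985445 back 0.08641601502142005
top 21 [-0.17003329 -0.08338077]
side 42 [-0.16744977 -0.0872547 ]
0.58 [273.6, 298.7, 307.9, 323.3] [[-0.1428555  -0.07232485]]
0.42 [307.4, 225.5, 397.1, 364.7] [[-0.03002096  0.14994336]]
expected [np.float64(-0.1683761893500379), np.float64(-0.08074008433902971)]
[ 0.44665393 -0.10443257  0.17393488]
1 {'dx': -0.381, 'dy': -0.117, 'dz': -0.003, 'rz': -0.001}
2 {'dx': -0.381, 'dy': -0.117, 'dz': -0.003, 'rz': -0.001}
3 {'dx': -0.381, 'dy': -0.118, 'dz': -0.003, 'rz': -0.001}
4 {'dx': -0.381, 'dy': -0.119, 'dz': -0.003, 'rz': -0.001}
-- at [ 0.334 -0.217  0.175]
5 {'dz': 0.32}
6 {'dz': 0.32}
-- at [ 0.334 -0.217  0.111]
```

The lid is shut and the pull is where expected. Swing the hasp home.

Request:
{"op": "step_arm", "data": {"plan": [{"dx":-0.381,"dy":-0.117,"dz":0,"rx":0,"ry":0,"rz":0,"claw":0.65},{"dx":-0.381,"dy":-0.117,"dz":0,"rx":0,"ry":0,"rz":0,"claw":0.65},{"dx":-0.381,"dy":-0.118,"dz":0,"rx":0,"ry":0,"rz":0,"claw":0.65},{"dx":-0.381,"dy":-0.118,"dz":0,"rx":0,"ry":0,"rz":0,"claw":0.65},{"dx":-0.01,"dy":0,"dz":0,"rx":0,"ry":0,"rz":0,"claw":0.65},{"dx":0,"dy":0,"dz":0.32,"rx":0,"ry":0,"rz":0,"claw":0.65},{"dx":0,"dy":0,"dz":0.32,"rx":0,"ry":0,"rz":0,"claw":0.65},{"dx":0,"dy":0,"dz":0,"rx":0,"ry":0,"rz":0,"claw":1},{"dx":0,"dy":0,"dz":0,"rx":0,"ry":0,"rz":0,"claw":1},{"dx":0,"dy":0,"dz":0,"rx":0,"ry":0,"rz":0,"claw":1}], "grip_force": 15}}

```text
time_s: 36.95
ee_pos: [0.334, -0.218, 0.1117]
eef_rot: [3.141, 0.0, 1.083]
force: [-11.7, 8.9, 4.4]
grip_width: 0.0123
grip_force: 8.5
```

Request:
{"op": "step_arm", "data": {"plan": [{"dx":0,"dy":0,"dz":0,"rx":0,"ry":0,"rz":0,"claw":1},{"dx":0,"dy":0,"dz":0,"rx":0,"ry":0,"rz":0,"claw":1}]}}

```text
time_s: 37.15
ee_pos: [0.3336, -0.2177, 0.1116]
eef_rot: [3.142, -0.0, 1.083]
force: [-3.2, 3.7, 2.7]
grip_width: 0.0114
grip_force: 15.0
```

Request:
{"op": "step_arm", "data": {"plan": [{"dx":0.088,"dy":0.031,"dz":0,"rx":0,"ry":0,"rz":0,"claw":1},{"dx":0.084,"dy":0.042,"dz":0,"rx":0,"ry":0,"rz":0,"claw":1},{"dx":0.077,"dy":0.052,"dz":0,"rx":0,"ry":0,"rz":0,"claw":1},{"dx":0.07,"dy":0.062,"dz":0,"rx":0,"ry":0,"rz":0,"claw":1},{"dx":0.061,"dy":0.071,"dz":0,"rx":0,"ry":0,"rz":0,"claw":1},{"dx":0.052,"dy":0.078,"dz":0,"rx":0,"ry":0,"rz":0,"claw":1},{"dx":0.041,"dy":0.084,"dz":0,"rx":0,"ry":0,"rz":0,"claw":1},{"dx":0.03,"dy":0.089,"dz":0,"rx":0,"ry":0,"rz":0,"claw":1},{"dx":0.018,"dy":0.092,"dz":0,"rx":0,"ry":0,"rz":0,"claw":1},{"dx":0.006,"dy":0.093,"dz":0,"rx":0,"ry":0,"rz":0,"claw":1}]}}

```text
time_s: 38.15
ee_pos: [0.4201, -0.2026, 0.111]
eef_rot: [-3.141, -0.002, 1.083]
force: [-0.2, 6.4, -6.5]
grip_width: 0.0118
grip_force: 15.0
```

Request:
{"op": "step_arm", "data": {"plan": [{"dx":0,"dy":0.02,"dz":0,"rx":0,"ry":0,"rz":0,"claw":1},{"dx":0,"dy":0,"dz":0,"rx":0,"ry":0,"rz":0,"claw":1},{"dx":0,"dy":0,"dz":0,"rx":0,"ry":0,"rz":0,"claw":1}]}}

```text
time_s: 38.45
ee_pos: [0.4207, -0.2031, 0.1109]
eef_rot: [-3.138, -0.002, 1.083]
force: [-4.5, 13.8, 1.1]
grip_width: 0.0113
grip_force: 15.0
```

Request:
{"op": "step_arm", "data": {"plan": [{"dx":0,"dy":0,"dz":0,"rx":0,"ry":0,"rz":0,"claw":0.65},{"dx":0,"dy":0,"dz":0,"rx":0,"ry":0,"rz":0,"claw":0.65},{"dx":0,"dy":0,"dz":0,"rx":0,"ry":0,"rz":0,"claw":0.65},{"dx":0,"dy":0,"dz":-0.3,"rx":0,"ry":0,"rz":0,"claw":0.65},{"dx":0,"dy":0,"dz":-0.4,"rx":0,"ry":0,"rz":0,"claw":0.65},{"dx":0,"dy":0,"dz":-0.45,"rx":0,"ry":0,"rz":0,"claw":0.65},{"dx":0,"dy":-0.2,"dz":-0.4,"rx":0,"ry":0,"rz":0,"claw":0.65},{"dx":0,"dy":-0.2,"dz":-0.4,"rx":0,"ry":0,"rz":0,"claw":0.65},{"dx":0,"dy":0,"dz":0,"rx":0,"ry":0,"rz":0,"claw":0.65}]}}

```text
time_s: 39.35
ee_pos: [0.386, -0.1862, 0.3112]
eef_rot: [3.132, 0.001, 1.083]
force: [0.4, -0.0, 0.7]
grip_width: 0.0326
grip_force: 0.0
```

Run:
```python
from h import *
p=shot('wrist'); C=cloud(p); ab=inv(CASE,C.reshape(-1,3)).reshape(400,640,2)
m=(C[...,2]>.095)&(C[...,2]<.118)&(ab[...,0]<-.07)&(ab[...,0]>-.2)&(ab[...,1]>-.16)&(ab[...,1]<.03); print('pull',m.sum(),np.median(ab[m],0) if m.any() else '')
m=(abs(ab[...,1])<.14)&(abs(ab[...,0])<.078); print('lid',[np.median(C[m&s][:,2]).round(4) for s in(ab[...,0]<-.04,ab[...,0]>.04)])
t=shot('side'); q=np.hstack([cv2.resize(p['img'][0:300,200:560],(500,417)),cv2.resize(t['img'][70:230,270:380],(287,417))]); cv2.imwrite('pics/fin.png',q[:,:,::-1])
```

```text
pull 86 [-0.09903801 -0.02435192]
lid [np.float64(0.4), np.float64(0.0855)]
```

View pics/fin.png

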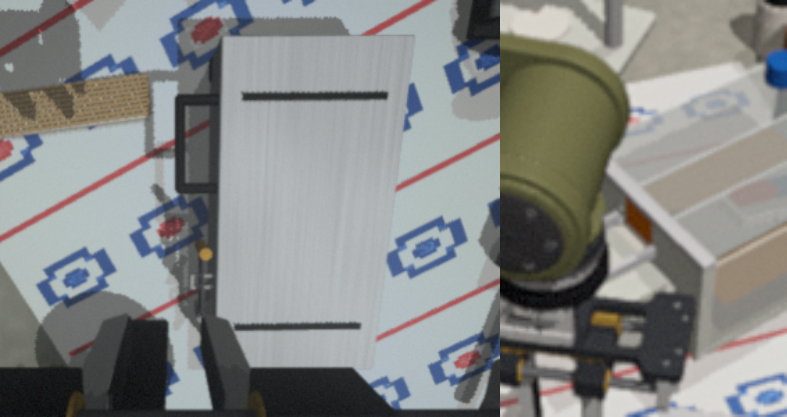

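The lid is shut, the brass pull sits at (205,255), flush along the front (home), and the orange flap hangs at (638,217). I'm handing in now.

```bash
python3 -c "
from station import hand_in
print(hand_in())"
```

```text
the job is handed in; nothing more can be done
None
```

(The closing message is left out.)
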